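# Dial open the standards strongbox

### The job

Unlock the strongbox of controlled reference standards on the bench: roll its three code wheels, without forcing anything, until they read 4 1 7 from left to right for someone standing in front of the box (on the robot's side), then slide the red bolt knob to the right as far as it goes so that the lid springs up. Leave the wheels on the code, the bolt drawn and the lid up, and do not disturb the bottle, vial rack, beaker and column standing around.

Things in the scene. Friction and masses are not known exactly. Their poses are not given: they have to be found in the camera images.
- strongbox: Dark blue-grey steel strongbox, bolted to the bench: 250 mm deep (x), 320 mm wide (y), 115 mm high. Origin: centre of its underside; x points from its front (robot's side) to its hinged back, y to the left seen from the front. The front 105 mm of its top is a fixed deck with three code wheels (axes along y) and the bolt knob; the rest is the lid.
- wheel_a (a joint): Left code wheel: black, white numerals 0 to 9 (upright for a reader in front of the box), 68 mm diameter, 18 mm wide, 15 mm of it above the deck. Angle in rad: at k x 0.628 (plus any whole turns of 6.283) numeral k is on top; it must read 4. Grows as the wheel's top moves to +x of the box. Endless both ways; ten sprung detents 36 degrees apart (some 3 N at the rim per click; let go, it settles in the nearest).
- wheel_b (a joint): Middle code wheel: black, white numerals 0 to 9 (upright for a reader in front of the box), 68 mm diameter, 18 mm wide, 15 mm of it above the deck. Angle in rad: at k x 0.628 (plus any whole turns of 6.283) numeral k is on top; it must read 1. Grows as the wheel's top moves to +x of the box. Endless both ways; ten sprung detents 36 degrees apart (some 3 N at the rim per click; let go, it settles in the nearest).
- wheel_c (a joint): Right code wheel: black, white numerals 0 to 9 (upright for a reader in front of the box), 68 mm diameter, 18 mm wide, 15 mm of it above the deck. Angle in rad: at k x 0.628 (plus any whole turns of 6.283) numeral k is on top; it must read 7. Grows as the wheel's top moves to +x of the box. Endless both ways; ten sprung detents 36 degrees apart (some 3 N at the rim per click; let go, it settles in the nearest).
- index_a (a point): Fixed point on top of the left wheel's rim (130 mm above the bench), midway between its two red index marks: where the wanted numeral must stand. The rim is smooth; a fingertip dragged over it carries it along under some 10 N of pressure and slips if lighter. The other wheels lie 50 mm apart along the box's y.
- index_b (a point): Fixed point on top of the middle wheel's rim (130 mm above the bench), midway between its two red index marks: where the wanted numeral must stand. The rim is smooth; a fingertip dragged over it carries it along under some 10 N of pressure and slips if lighter. The other wheels lie 50 mm apart along the box's y.
- index_c (a point): Fixed point on top of the right wheel's rim (130 mm above the bench), midway between its two red index marks: where the wanted numeral must stand. The rim is smooth; a fingertip dragged over it carries it along under some 10 N of pressure and slips if lighter. The other wheels lie 50 mm apart along the box's y.
- wheel_a_4 (a point): Middle of the white numeral 4 on the rim of the left wheel (34 mm from its axis); it turns with the wheel and coincides with that wheel's index point when the wheel reads 4.
- wheel_b_1 (a point): Middle of the white numeral 1 on the rim of the middle wheel (34 mm from its axis); it turns with the wheel and coincides with that wheel's index point when the wheel reads 1.
- wheel_c_7 (a point): Middle of the white numeral 7 on the rim of the right wheel (34 mm from its axis); it turns with the wheel and coincides with that wheel's index point when the wheel reads 7.
- bolt (a joint): Travel of the locking bolt in m: 0 shut, 0.013 fully drawn. It slides along the box's -y (to the right seen from the front) against about 2 N of friction and stays where it is left. A tooth on it is stopped by each wheel that is not on its code numeral; drawn, it holds the wheels on the code.
- bolt_knob (a point): Middle of the top face of the red bolt knob at the right of the deck: an upright fin 40 mm long (box x), 12 mm thick (box y), standing 30 mm above the deck (top at 145 mm). Moves with the bolt. It can be pinched across its 12 mm or pushed on its left side.
- lid (a joint): Opening angle of the lid in rad: 0 shut, 1.2 fully up. Hinged along the back edge of the box, front edge 57 mm behind the wheels' axis; its gas struts raise it by themselves within about a second once the bolt is drawn.
- amber_bottle: Bystander: amber glass bottle, 72 mm diameter, 165 mm high, blue cap; origin at the centre of its underside. Not to be disturbed.
- vial_rack: Bystander: blue vial rack, 120 x 85 mm, 48 mm high with its vials; origin at the centre of its underside. Not to be disturbed.
- beaker: Bystander: white plastic beaker, 72 mm diameter at the rim, 85 mm high; origin at the centre of its underside. Not to be disturbed.
- lc_column: Bystander: steel chromatography column lying on the bench, 146 mm long, with dark end fittings 19 mm square; origin under its middle. Not to be disturbed.

How it is judged (in metres and radians):
On the way:
1. all three wheels on the code, with the bolt still shut (distance between wheel_a_4 and index_a below 0.006 m and distance between wheel_b_1 and index_b below 0.006 m and distance between wheel_c_7 and index_c below 0.006 m and value of joint bolt below 0.004 m), for 0.2 s.
At the end, for the whole second after the job is handed in: The numerals 4, 1 and 7 stand within 6 mm of the index points of the left, middle and right wheel, the bolt is drawn by more than 10 mm, the lid stands open by more than 1.0 rad and has come to rest (distance between wheel_a_4 and index_a below 0.006 m and distance between wheel_b_1 and index_b below 0.006 m and distance between wheel_c_7 and index_c below 0.006 m and value of joint bolt above 0.01 m and value of joint lid above 1 rad and velocity of joint lid below 0.1 rad/s); the robot touches nothing.
It fails at once if the amber bottle moved by more than 15 mm (distance of amber_bottle from where it was at the start of the episode above 0.015 m).
It fails at once if the vial rack moved by more than 15 mm (distance of vial_rack from where it was at the start of the episode above 0.015 m).
It fails at once if the beaker moved by more than 15 mm (distance of beaker from where it was at the start of the episode above 0.015 m).
It fails at once if the lc column moved by more than 15 mm (distance of lc_column from where it was at the start of the episode above 0.015 m).
It fails at once if the strongbox, its wheels, bolt or lid pressed or pushed with more than 80 N (contact force between the fingers and strongbox above 80 N).
It also fails if it takes over 72 s, if anything falls off the work surface, if the arm or the gripper's body presses on something with over 40 N, if the wrist force passes 120 N, or if a joint passes its speed limit or range.

### The arm

A 7-joint arm with a two-finger parallel gripper is mounted at the origin on the work surface. World frame = base frame: x ahead of the robot, y to its left, z up, the work surface at z = 0. Lengths are in mm, angles in rad, forces in N, time in s.
With the tool pointing down it reaches from about 425 to 875 mm from the base axis. Payload 4.7 kg.
Tool frame: the origin (TCP) lies at the very end of the fingers, on their centre line; the grasp point (between the pads) lies behind it (r.grasp_offset is the z of the grasp point in the tool frame, in mm); z points along the fingers, y is the direction in which the jaws open and shut (so a half turn about z gives the same grasp; the last joint's range is limited). The gripper opens to 87 mm and grips with 3 to 60 N. Pads are 19 mm wide; open, the fingers measure 117 mm over their backs; the gripper's body (75 mm by 190 mm) begins 51 mm behind the grasp point.
Start: joints at [-1.31, 0.321, -0.07, 1.45, 0.023, 1.371, -0.057], TCP at [158.825, 630.32, 194.987] pointing down, gripper open.
Joint ranges: [-2.86, 2.86], [-0.3, 2.09], [-1.38, 1.24], [0.06, 2.45], [-1.56, 4.7], [0.09, 2.05], [-2.69, 2.69]. Speed limits (rad/s): [2.57, 2.57, 3.14, 3.14, 3.14, 3.14, 3.14].

### API

Orientations are given as a rotation vector (axis times angle).
In Python, from bench import r gives the robot as it stands.
- The arm moves only by the tool apply_moves, never from a script. Its argument "series" is a list of rows, each a list of 5 numbers: the opening, from -1 (shut) to 1 (fully open), then the shift along the tool's x, y, z in mm, then the turn about the tool's z in rad. A call has exactly 8 rows; each row is the pose to reach, as a shift and turn from the pose commanded when the call began, along the tool's axes at that moment; what a row does not reach only later rows make up. A row lasts 1/12 s, in which the tool goes at most 41.7 mm and 7.16 degrees, less where a joint would pass 70% of its speed; a pose out of reach is approached as far as the arm can. A call with a gripper value outside its range is refused whole. The fingers move at their own pace and stop on an object; "force" is the grip in N (left out, the last holds). Time passes only in rows, so rows that repeat a pose let the fingers close, or fill a call up. It gives the time, the measured TCP pose, the force and the opening at its end, in the units of the state.
- r.get_state(): the state, without advancing time (a new reading comes with each control period).
- r.grab_frame(name): name is "scene" or "top"; returns (picture, depth): 384x512x3 uint8, red, green, blue; 384x512 float32, mm along the optical axis (not along the pixel's ray), 0 where there is no reading.
- r.camera_info(name): a dict with "vfov" (degrees; the focal length in pixels is half the picture's height over the tangent of half this angle, whatever the lens; pixels are square), "cx", "cy" (the principal point, pixels), "k1" (the pictures are not rectified: a ray, as slopes to the right and down, at radius r is drawn at 1 + k1 r^2 times it, then the intrinsics apply), "rvec" (rotation vector, rad) and "tvec" (3), from world to camera coordinates, as OpenCV has them. Camera axes: x right, y down, z forward; pixel columns grow to the right and rows downward; lengths in mm; the calibration is good to about 2 mm. A picture is of the moment at which its call begins. camera_info takes no time and is no camera call.
- r.hand_in(): hands the job in, once; it reports no verdict.
The state is a dict: "t": time; "joint_positions": joint angles; "joint_vel": joint speeds; "tau": joint torques, N m; "eef_pos": TCP position; "orientation": TCP orientation; "wrist_force": force on the tool from outside, world axes, zero at the start; "torque": the same for the moment, N m; "width": finger opening in mm.
Only numpy, scipy, OpenCV 4.12 (cv2) and the standard library are available. Lean on these libraries where they do the work, as an engineer would, in place of code of your own. Each camera call takes 0.05 s, during which the arm holds its last target.

## Working session

There is one attempt and no reset: what is moved stays moved. The work goes in short steps, Python scripts to look and compute and a tool call to move; the robot and the scene stay as the last step left them, time stands still between calls to the robot, and variables do not carry over. Pictures are saved under pics/ and viewed, and the job is handed in when it is done.

Besides the shell and the picture viewer there is one more tool, called after "Call:" as name([rows], argument=value, ...), one row to a line, values as JSON. apply_moves: Moves the arm, as the interface text tells. Its arguments: {"type":"object","properties":{"series":{"type":"array"},"force":{"type":"number"}},"required":["series"]}

```bash
mkdir -p pics; ls; cat > h.py <<'E'
import numpy as np, cv2
from bench import r
def cam(n):
    c=r.camera_info(n); f=192/np.tan(np.radians(c['vfov'])/2)
    R=cv2.Rodrigues(np.array(c['rvec'],float))[0]; t=np.array(c['tvec'],float)
    return c,f,R,t
def ray(n,u,v):
    c,f,R,t=cam(n)
    x=np.array([(u-c['cx'])/f,(v-c['cy'])/f]); p=x.copy()
    for _ in range(20): p=x/(1+c['k1']*(p@p))
    d=R.T@np.array([p[0],p[1],1.]); o=-R.T@t
    return o,d
def atz(n,u,v,z):
    o,d=ray(n,u,v); return o+d*(z-o[2])/d[2]
def proj(n,P):
    c,f,R,t=cam(n); q=R@np.array(P,float)+t; s=q[:2]/q[2]; s=s*(1+c['k1']*(s@s))
    return s*f+np.array([c['cx'],c['cy']])
E
python3 - <<'E'
from h import *
print(r.get_state(), r.grasp_offset)
for n in("scene","top"):
    p,d=r.grab_frame(n); np.savez(f"pics/{n}0.npz",p=p,d=d)
    cv2.imwrite(f"pics/{n}0.png",p[:,:,::-1]); print(n,r.camera_info(n), -cam(n)[2].T@cam(n)[3])
E
```

```text
pics
{'t': 0.0, 'joint_positions': array([-1.30991531,  0.32180566, -0.0700612 ,  1.45165907,  0.02256676,
        1.37081052, -0.05691165]), 'joint_vel': array([ 3.13645082e-04, -2.19112021e-04, -2.11480352e-03,  7.27931637e-04,
        7.32676374e-05, -5.59358907e-04,  1.12667117e-03]), 'tau': array([ 1.93524215e-04, -4.91285598e+01, -4.04053247e-01, -3.12533891e+01,
       -6.40400453e-02,  4.38581093e-02,  1.70417215e-04]), 'eef_pos': array([158.69010189, 629.70786408, 193.88063842]), 'orientation': array([-3.86656147e-01, -3.11754492e+00,  2.96812217e-03]), 'wrist_force': array([-0.05717183,  0.28938385,  0.81312017]), 'torque': array([ 0.00293093, -0.03460213, -0.00307767]), 'width': 86.94611859574003} -18.700000000000003
scene {'vfov': 46.941526257052836, 'cx': 249.35619938441388, 'cy': 193.56291840548428, 'k1': -0.10866281585464659, 'rvec': array([ 1.31586649,  2.45748757, -0.73123665]), 'tvec': array([ 299.86978205, -367.00756044, 1381.86506853])} [1041.3453267   346.89505634  964.0701394 ]
top {'vfov': 57.11708757549667, 'cx': 257.67658333505375, 'cy': 190.9431334616611, 'k1': -0.05001693921005026, 'rvec': array([ 2.10819789, -2.14455392,  0.20085433]), 'tvec': array([  27.85988915,  603.06634412, 1016.07474497])} [ 406.858266     23.35066184 1109.41163424]
```

View pics/scene0.png

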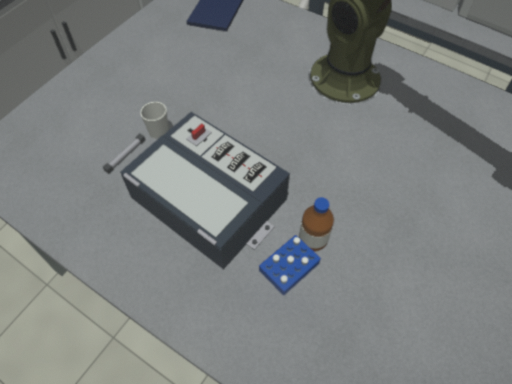

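View pics/top0.png

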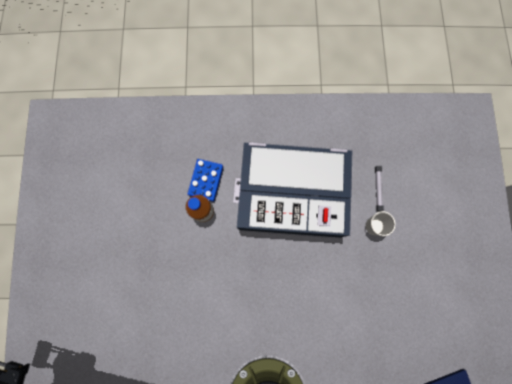

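The scene view shows the box mid-left with its wheels around (222–255, 150–172) and the red knob at (198,131). In the top view the wheels are at about (261,211), (278,212) and (296,213), with the knob at (325,215). Next I'll enlarge these areas.

```bash
python3 - <<'E'
from h import *
p=np.load("pics/top0.npz")['p'][:,:,::-1]; 
cv2.imwrite("pics/topc.png",cv2.resize(p[190:242,235:355],None,fx=6.6,fy=6.6,interpolation=cv2.INTER_CUBIC))
p=np.load("pics/scene0.npz")['p'][:,:,::-1]; 
cv2.imwrite("pics/scenec.png",cv2.resize(p[110:190,180:280],None,fx=7.5,fy=7.5,interpolation=cv2.INTER_CUBIC))
E
```

```text
(no output)
```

View pics/topc.png

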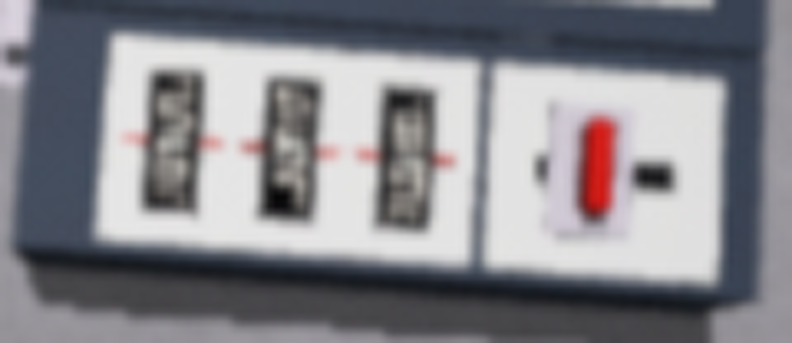

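View pics/scenec.png

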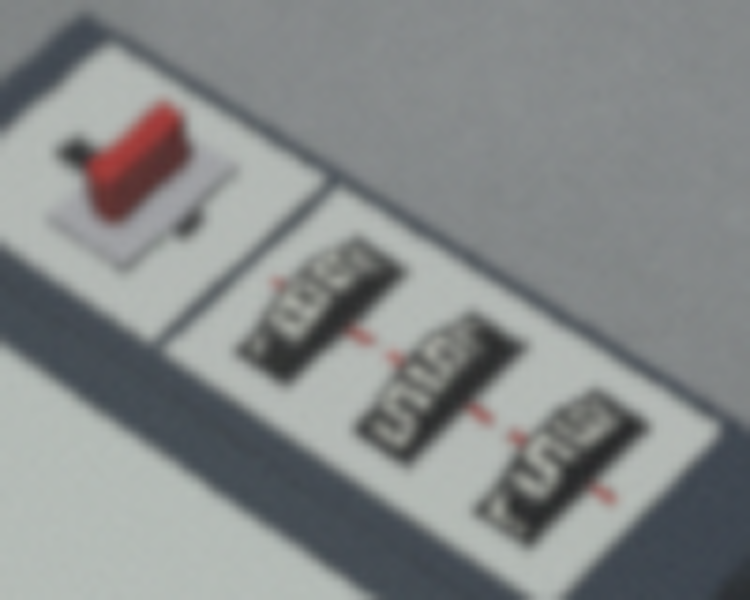

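```bash
python3 - <<'E'
from h import *
p=np.load("pics/top0.npz")['p'][:,:,::-1]; 
cv2.imwrite("pics/topd.png",cv2.resize(p[135:243,230:362],None,fx=5.5,fy=5.5,interpolation=cv2.INTER_CUBIC))
p=np.load("pics/scene0.npz")['p'][:,:,::-1]; 
cv2.imwrite("pics/scened.png",cv2.resize(p[105:265,115:300],None,fx=3.7,fy=3.7,interpolation=cv2.INTER_CUBIC))
def c(x,y): return (x+.5)/6.6-.5+235,(y+.5)/6.6-.5+190
for a in [((130,137),(212,143)),((252,147),(328,153)),((368,156),(445,161))]:
    print([atz("top",*c(*q),115).round(1) for q in a], atz("top",*c(*np.mean(a,0)),115).round(1))
# scene
def s(x,y): return (x+.5)/7.5-.5+180,(y+.5)/7.5-.5+110
for a in [((278,283),(362,336)),((396,358),(482,414)),((517,436),(604,494))]:
    print([atz("scene",*s(*q),115).round(1) for q in a], atz("scene",*s(*np.mean(a,0)),115).round(1))
print("knob top", atz("top",*c(600,167),145))
E
```

```text
[array([536.6,  28.5, 115. ]), array([533.4,  -6.7, 115. ])] [535.   10.9 115. ]
[array([531.4, -23.9, 115. ]), array([528.2, -56.5, 115. ])] [529.8 -40.2 115. ]
[array([526.6, -73.6, 115. ]), array([ 523.8, -106.7,  115. ])] [525.2 -90.2 115. ]
[array([ 521.6, -107.2,  115. ]), array([524.3, -71.4, 115. ])] [523.  -89.2 115. ]
[array([525.6, -57.1, 115. ]), array([528.9, -21.3, 115. ])] [527.3 -39.1 115. ]
[array([530. ,  -7.2, 115. ]), array([533.6,  28.1, 115. ])] [531.8  10.6 115. ]
knob top [ 516.6248423  -167.46826488  145.        ]
```

View pics/topd.png

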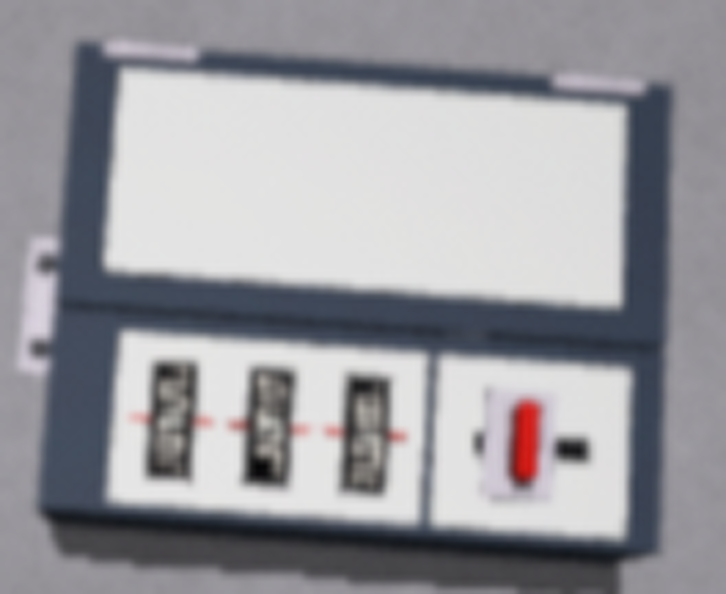

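View pics/scened.png

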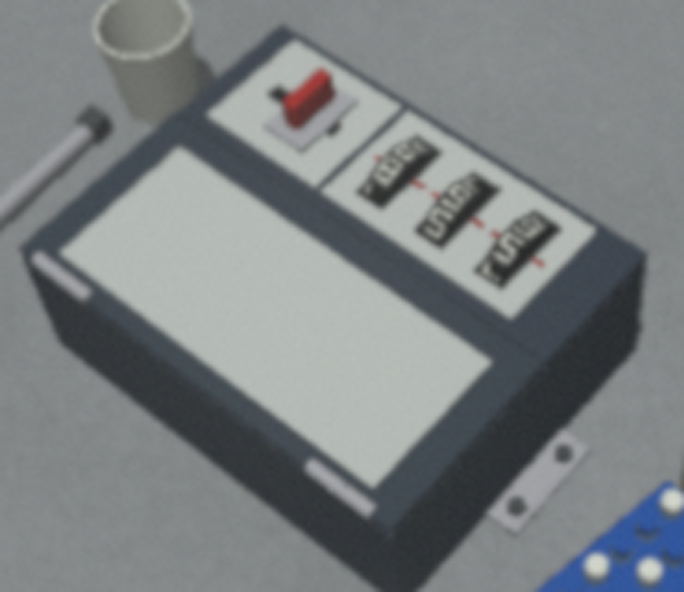

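```bash
cat >> h.py <<'E'
YAW=-0.092
BX=np.array([np.cos(YAW),np.sin(YAW),0]); BY=np.array([-np.sin(YAW),np.cos(YAW),0])
def unwrap(n,p,W,dv=(0,0)):
    # W index points at z130 ; returns strip with top = back, left = +y
    out=[]
    for P in W:
        P=np.array(P,float); ax=P-[0,0,34]
        th=np.radians(np.arange(65,-66,-.5)); ys=np.arange(15,-15.01,-.15)
        mx=np.zeros((len(th),len(ys)),np.float32); my=mx.copy()
        for i,a in enumerate(th):
            for j,y in enumerate(ys):
                q=ax+BX*34*np.sin(a)+BY*y+[0,0,34*np.cos(a)]
                mx[i,j],my[i,j]=proj(n,q)+dv
        im=cv2.remap(p,mx,my,cv2.INTER_CUBIC)
        im=cv2.resize(im,None,fx=1,fy=1.8)
        for k in(-36,0,36): 
            v=int((65-k)/.5*1.8); cv2.line(im,(0,v),(12,v),(0,0,255) if k==0 else (0,255,0),2)
        out.append(im); out.append(np.zeros((im.shape[0],20,3),np.uint8))
    return np.hstack(out)
E
python3 - <<'E'
from h import *
import h
c0,f,R,t=cam("top")
_cache={n:cam(n) for n in("top","scene")}
h.cam=lambda n:_cache[n]
for n,W0 in(("top",(535,529.8,525.2,10.9,-40.2,-90.2)),("scene",(531.8,527.3,523,10.6,-39.1,-89.2))):
    W=[(W0[i],W0[i+3],130) for i in range(3)]
    p=np.ascontiguousarray(np.load(f"pics/{n}0.npz")['p'][:,:,::-1])
    cv2.imwrite(f"pics/un_{n}.png",h.unwrap(n,p,W))
E
```

```text
(no output)
```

View pics/un_top.png

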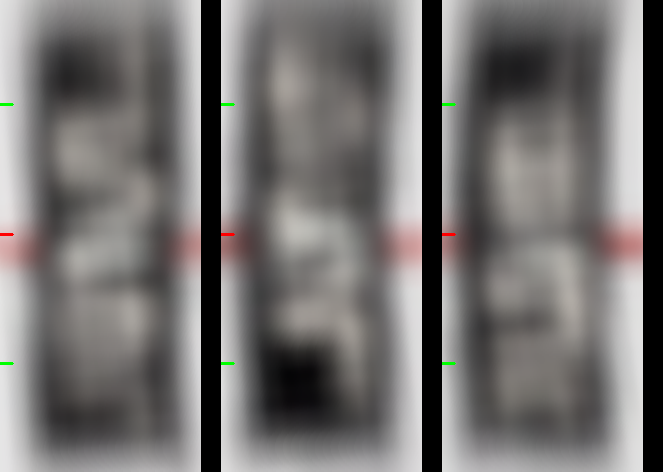

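View pics/un_scene.png

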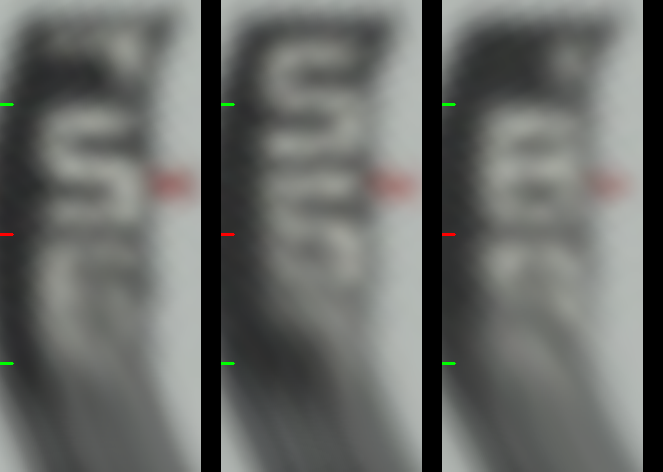

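```bash
cat >> h.py <<'E'
_c={n:cam(n) for n in("top","scene")}
def cam(n): return _c[n]
def look(tag,names=("scene","top"),strip=True):
    ims={}
    for n in names:
        p,d=r.grab_frame(n); np.savez(f"pics/{n}{tag}.npz",p=p,d=d); p=np.ascontiguousarray(p[:,:,::-1]); ims[n]=p
        cv2.imwrite(f"pics/{n}{tag}.png",p)
    W0=dict(top=(535,529.8,525.2,10.9,-40.2,-90.2),scene=(531.8,527.3,523,10.6,-39.1,-89.2))
    if strip:
        s=[]
        for n in names:
            a=W0[n]; s.append(unwrap(n,ims[n],[(a[i],a[i+3],130) for i in range(3)]))
        im=np.hstack(s); im=cv2.resize(im,None,fx=.6,fy=.8)
        cv2.imwrite(f"pics/un{tag}.png",im)
    return ims
E
python3 - <<'E'
from h import *
ims=look(1)
a=cv2.resize(ims["scene"][135:185,210:270],None,fx=12,fy=12,interpolation=cv2.INTER_CUBIC)
cv2.imwrite("pics/sc1.png",a)
a=cv2.resize(ims["top"][195:230,250:310],None,fx=12,fy=12,interpolation=cv2.INTER_CUBIC)
cv2.imwrite("pics/tc1.png",a)
d=np.load("pics/scene1.npz")['d']
# depth check: points on deck / wheel tops
for n in("scene","top"):
    d=np.load(f"pics/{n}1.npz")['d']; c,f,R,t=cam(n)
    for P in [(533,10.8,130),(528.5,-39.7,130),(524,-89.7,130),(516,-167,145),(531,-15,115)]:
        u,v=proj(n,P); o,dd=ray(n,round(u),round(v)); print(n,(u.round(1),v.round(1)),P,(o+dd*d[round(v),round(u)]).round(1))
E
```

```text
scene (np.float64(254.1), np.float64(168.2)) (533, 10.8, 130) [532.6  10.2 129.8]
scene (np.float64(237.4), np.float64(157.4)) (528.5, -39.7, 130) [528.  -41.2 130.1]
scene (np.float64(221.4), np.float64(147.2)) (524, -89.7, 130) [526.  -89.4 132.9]
scene (np.float64(197.5), np.float64(127.7)) (516, -167, 145) [ 517.7 -167.2  145.4]
scene (np.float64(245.5), np.float64(166.5)) (531, -15, 115) [533.1 -12.2 117.5]
top (np.float64(260.6), np.float64(210.8)) (533, 10.8, 130) [532.5   9.6 129.7]
top (np.float64(278.7), np.float64(212.1)) (528.5, -39.7, 130) [528.3 -40.4 133.4]
top (np.float64(296.6), np.float64(213.4)) (524, -89.7, 130) [524.6 -90.4 133.5]
top (np.float64(325.3), np.float64(215.1)) (516, -167, 145) [ 516.2 -165.9  145.9]
top (np.float64(269.6), np.float64(212.0)) (531, -15, 115) [530.7 -15.9 117.7]
```

View pics/sc1.png

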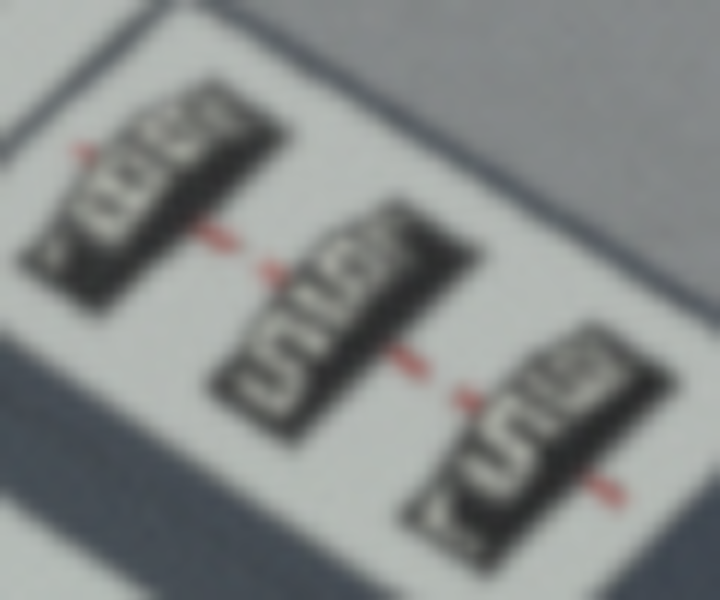

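View pics/tc1.png

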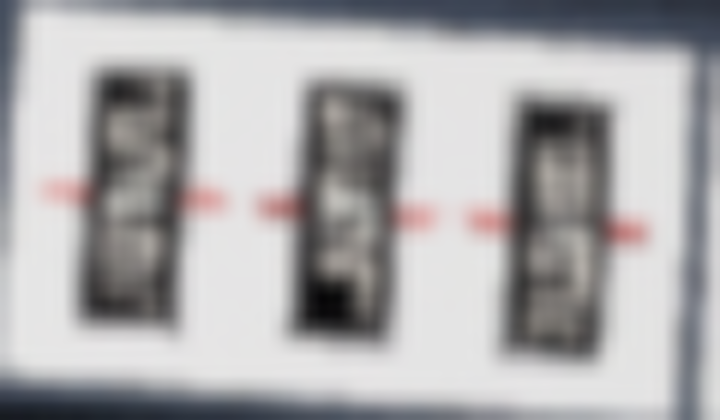

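View pics/un1.png

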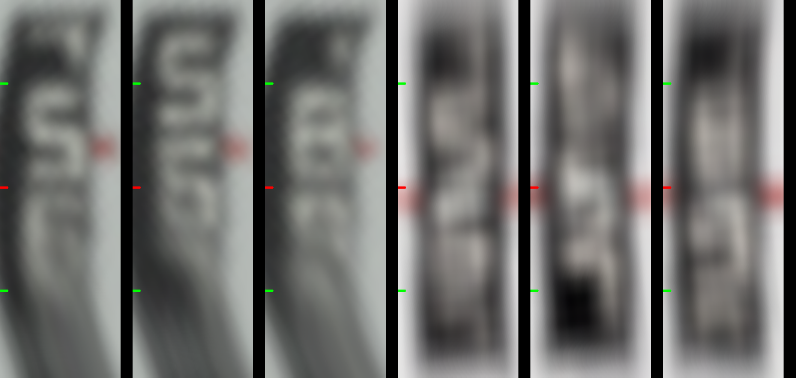

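```bash
cat >> h.py <<'E'
def tomove(P):
    s=r.get_state(); R=cv2.Rodrigues(np.array(s['orientation']))[0]
    return (R.T@(np.array(P,float)-s['eef_pos'])).round(1)
def st():
    s=r.get_state(); R=cv2.Rodrigues(np.array(s['orientation']))[0]
    print("t",round(s['t'],2),"pos",s['eef_pos'].round(1),"yang",np.degrees(np.arctan2(R[1,1],R[0,1])).round(2),"zax",R[:,2].round(3),"F",s['wrist_force'].round(1),"w",round(s['width'],1))
E
python3 - <<'E'
from h import *
st(); print(tomove((547,9.5,194)))
print("bottle",atz("top",196,202,165),"beaker",atz("top",381,223,85))
E
```

```text
t 0.2 pos [158.8 629.9 194.3] yang 75.86 zax [-0.    -0.001 -1.   ] F [0.4 0.1 0. ] w 87.0
[-528.  -506.8    0.9]
bottle [555.40995263 185.84365974 165.        ] beaker [ 496.49610331 -341.46539749   85.        ]
```

Call:
apply_moves([
  [-1, -22, -21, 0, -0.02],
  [-1, -44, -42, 0, -0.04],
  [-1, -66, -63, 0, -0.06],
  [-1, -88, -84, 0, -0.08],
  [-1, -110, -105, 0, -0.1],
  [-1, -132, -126, 0, -0.12],
  [-1, -154, -147, 0, -0.14],
  [-1, -176, -168, 0, -0.155],
], force=20)

```text
t: 0.87
eef_pos: [289.0, 422.9, 194.9]
orientation: [0.143, 3.138, 0.0]
wrist_force: [-0.2, -0.2, -0.3]
width: 41.7
```

```bash
python3 - <<'E'
from h import *
st(); print(tomove((547,9.5,194)))
E
```

```text
t 0.87 pos [289.  422.9 194.9] yang 84.8 zax [ 0.  0. -1.] F [-0.2 -0.2 -0.3] w 41.7
[-294.4 -388.3    0.9]
```

Call:
apply_moves([
  [-1, -18.5, -24.5, 0, 0],
  [-1, -37, -49, 0, 0],
  [-1, -55.5, -73.5, 0, 0],
  [-1, -74, -98, 0, 0],
  [-1, -92.5, -122.5, 0, 0],
  [-1, -111, -147, 0, 0],
  [-1, -129.5, -171.5, 0, 0],
  [-1, -148, -196, 0, 0],
])

```text
t: 1.53
eef_pos: [418.4, 214.2, 195.0]
orientation: [0.144, 3.138, 0.001]
wrist_force: [-0.3, 0.4, -0.0]
width: 1.2
```

Call:
apply_moves([
  [-1, -21, -28, 3, 0],
  [-1, -42, -55, 6, 0],
  [-1, -63, -83, 9, 0],
  [-1, -84, -111, 12, 0],
  [-1, -105, -139, 15, 0],
  [-1, -126, -167, 20, 0],
  [-1, -147, -194, 25, 0],
  [-1, -147, -194, 25, 0],
])

```text
t: 2.2
eef_pos: [548.2, 0.8, 169.2]
orientation: [0.159, 3.136, -0.008]
wrist_force: [-0.2, -0.7, 0.2]
width: 0.5
```

```bash
python3 - <<'E'
from h import *
st(); look(2,strip=False)
E
```

```text
t 2.2 pos [548.2   0.8 169.2] yang 84.2 zax [ 0.001 -0.005 -1.   ] F [-0.2 -0.7  0.2] w 0.5
```

View pics/scene2.png

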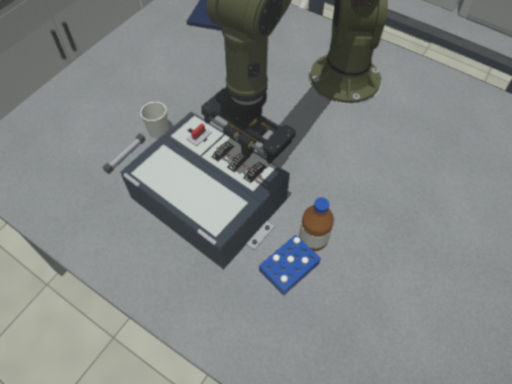

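```bash
python3 - <<'E'
from h import *
st(); print(tomove((533.4+15*BX[0],10.8+15*BX[1],140)))
p=cv2.imread("pics/scene2.png"); cv2.imwrite("pics/sc2.png",cv2.resize(p[80:190,180:300],None,fx=5.4,fy=5.4,interpolation=cv2.INTER_CUBIC))
E
```

```text
t 2.3 pos [546.4   7.4 169.5] yang 84.54 zax [-0.001 -0.001 -1.   ] F [-0.4 -0.4 -0.1] w 0.4
[-1.8  2.2 29.5]
```

View pics/sc2.png

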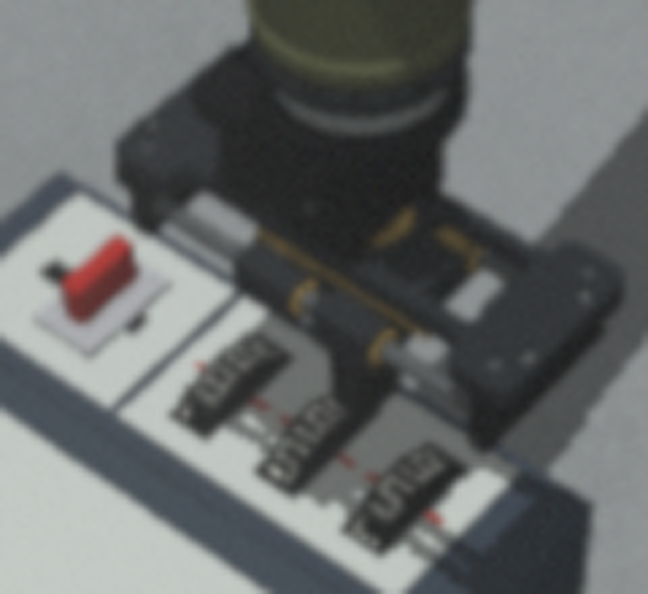

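```bash
python3 - <<'E'
from h import *
print(proj("scene",(546.4,7.4,169.5)),proj("scene",(546.4,7.4,130)))
E
```

```text
[249.55129034 161.15978818] [249.69597665 171.43136891]
```

Call:
apply_moves([
  [-1, -2, 1, 8, 0],
  [-1, -2, 2, 16, 0],
  [-1, -2, 2, 24, 0],
  [-1, -2, 2, 32, 0],
  [-1, -2, 2, 36, 0],
  [-1, -2, 2, 36, 0],
  [-1, -2, 2, 36, 0],
  [-1, -2, 2, 36, 0],
])

```text
t: 2.97
eef_pos: [548.9, 10.9, 134.3]
orientation: [0.144, 3.138, 0.0]
wrist_force: [-0.4, -0.5, 0.4]
width: 0.3
```

```bash
python3 - <<'E'
from h import *
st(); print(tomove((533.4+15*BX[0],10.8+15*BX[1],130)))
E
```

```text
t 2.97 pos [548.9  10.9 134.3] yang 84.74 zax [ 0.001  0.    -1.   ] F [-0.4 -0.5  0.4] w 0.3
[ 0.5 -1.5  4.3]
```

Next, press down gently.

Call:
apply_moves([
  [-1, 0, -1, 2, 0],
  [-1, 0, -1, 4, 0],
  [-1, 0, -1, 5, 0],
  [-1, 0, -1, 6, 0],
  [-1, 0, -1, 7, 0],
  [-1, 0, -1, 7, 0],
  [-1, 0, -1, 7, 0],
  [-1, 0, -1, 7, 0],
])

```text
t: 3.63
eef_pos: [548.6, 9.9, 127.0]
orientation: [0.144, 3.138, 0.0]
wrist_force: [0.5, 0.4, 0.2]
width: 0.1
```

```bash
python3 - <<'E'
from h import *
st(); 
E
```

```text
t 3.63 pos [548.6   9.9 127. ] yang 84.75 zax [ 0.  0. -1.] F [0.5 0.4 0.2] w 0.1
```

Call:
apply_moves([
  [-1, 0, 0, 1, 0],
  [-1, 0, 0, 1.5, 0],
  [-1, 0, 0, 2, 0],
  [-1, 0, 0, 2.5, 0],
  [-1, 0, 0, 3, 0],
  [-1, 0, 0, 3, 0],
  [-1, 0, 0, 3, 0],
  [-1, 0, 0, 3, 0],
])

```text
t: 4.3
eef_pos: [548.5, 9.8, 124.0]
orientation: [0.144, 3.138, 0.0]
wrist_force: [-0.1, 0.1, 0.4]
width: 0.3
```

```bash
python3 - <<'E'
from h import *
st(); p=look(3,("scene",),strip=False)["scene"]
cv2.imwrite("pics/sc3.png",cv2.resize(p[80:190,180:300],None,fx=5.4,fy=5.4,interpolation=cv2.INTER_CUBIC))
E
```

```text
t 4.3 pos [548.5   9.8 124. ] yang 84.74 zax [ 0.  0. -1.] F [-0.1  0.1  0.4] w 0.3
```

View pics/sc3.png

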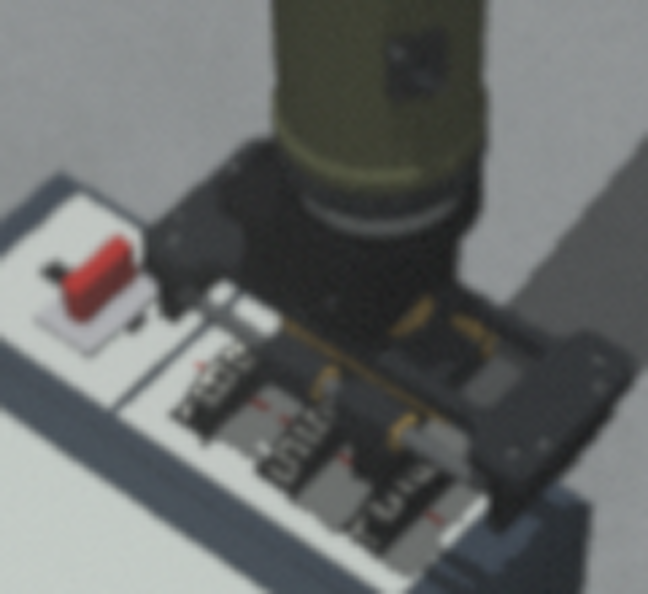

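```bash
python3 - <<'E'
from h import *
a=np.load("pics/scene3.npz"); p=a['p'][:,:,::-1]; d=a['d']
c=np.clip(p[140:190,225:275].astype(float)*2,0,255).astype(np.uint8)
cv2.imwrite("pics/sc3b.png",cv2.resize(c,None,fx=12,fy=12,interpolation=cv2.INTER_CUBIC))
# world points of depth
H=np.zeros((50,50));X=H.copy();Y=H.copy()
for i in range(50):
    for j in range(50):
        o,dd=ray("scene",225+j,140+i); q=o+dd*d[140+i,225+j]; X[i,j],Y[i,j],H[i,j]=q
np.set_printoptions(linewidth=250,suppress=True)
print(H[14:42:2,8:40:2].round(0).astype(int)); print(Y[14:42:2,8:40:2].round(0).astype(int)); print(X[14:42:2,8:40:2].round(0).astype(int))
E
```

```text
[[115 227 233 227 240 244 245 245 244 249 246 245 250 259 262 265]
 [116 130 130 130 128 236 244 245 244 245 245 243 239 248 256 258]
 [116 127 131 130 132 231 236 240 245 245 246 241 228 116 116 112]
 [127 128 130 133 130 120 228 235 237 243 239 238 239 115 115 116]
 [126 129 131 130 122 117 173 176 230 235 234 236 240 241 240 119]
 [125 126 125 119 117 117 168 170 174 226 177 167 160 238 241 239]
 [122 122 123 115 117 117 159 160 170 964 168 155 130 128 236 239]
 [121 122 116 117 116 117 153 156 160 165 159 133 133 128 123 117]
 [117 115 116 115 116 116 118 118 153 159 127 132 131 125 116 117]
 [114 115 115 117 117 114 115 116 126 127 131 130 125 115 117 118]
 [118 116 115 116 119 116 118 124 126 125 127 126 115 118 118 116]
 [117 116 113 117 115 116 119 122 125 125 125 119 115 116 116 118]
 [115 116 117 113 119 117 115 117 122 121 119 118 117 117 117 116]
 [115 116 116 116 116 115 116 117 118 118 119 117 118 114 115 964]]
[[-62  -4   2   3  13  18  22  25  28  34  36  39  44  51  56  61]
 [-58 -47 -43 -39 -36  17  24  28  31  35  38  41  43  50  56  61]
 [-54 -45 -39 -35 -31  18  
[... 1240 characters left out ...]
 586  553  545  538  584  584  580]
 [ 550  548  546  538  537  534  557  555  559 1041  552  542  524  520  585  585]
 [ 555  552  546  544  541  539  558  557  557  558  552  533  531  525  519  513]
 [ 557  553  551  548  546  543  542  539  558  559  537  537  534  528  520  518]
 [ 560  558  556  554  551  547  545  543  546  544  544  541  536  527  526  523]
 [ 567  563  560  558  558  553  552  553  551  548  546  543  534  533  531  527]
 [ 571  568  564  563  560  558  557  556  555  552  550  544  539  537  535  533]
 [ 575  573  571  566  567  563  559  558  558  555  551  548  545  543  540  537]
 [ 579  577  575  572  570  567  564  562  561  558  556  552  550  545  544 1041]]
```

View pics/sc3b.png

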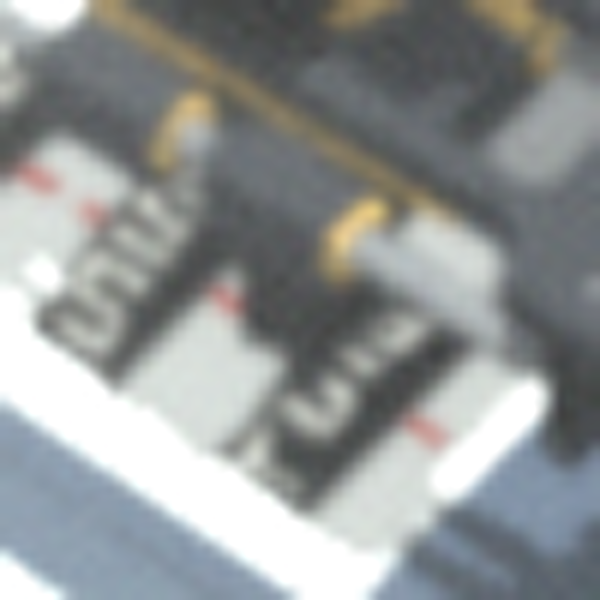

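Call:
apply_moves([
  [-1, 0, 0, 3, 0],
  [-1, 0, 0, 6, 0],
  [-1, 0, 0, 9, 0],
  [-1, 0, 0, 12, 0],
  [-1, 0, 0, 14, 0],
  [-1, 0, 0, 15, 0],
  [-1, 0, 0, 16, 0],
  [-1, 0, 0, 16, 0],
])

```text
t: 5.02
eef_pos: [548.5, 9.8, 107.7]
orientation: [-0.144, -3.138, 0.0]
wrist_force: [0.3, 0.2, -0.9]
width: 0.6
```

```bash
cat > fz.py <<'E'
from h import *
import sys
def tip(tag):
    st(); look(tag,("scene",),strip=False)
    a=np.load(f"pics/scene{tag}.npz"); p=a['p'][:,:,::-1]; d=a['d']
    cv2.imwrite(f"pics/sc{tag}.png",cv2.resize(np.clip(p[130:190,215:275].astype(float)*1.8,0,255).astype(np.uint8),None,fx=10,fy=10,interpolation=cv2.INTER_CUBIC))
    e=r.get_state()['eef_pos']; out=[]
    for v in range(100,200):
        for u in range(180,290):
            if d[v,u]>0:
                o,dd=ray("scene",u,v); q=o+dd*d[v,u]
                if abs((q-e)@BX)<16 and abs((q-e)@BY)<16 and 134<q[2]<215: out.append(np.r_[q,u,v])
    out=np.array(out)
    if len(out):
        out=out[np.argsort(out[:,2])]; print(out[:6].round(1))
tip(sys.argv[1])
E
python3 fz.py 4
```

```text
t 5.02 pos [548.5   9.8 107.7] yang 84.74 zax [-0. -0. -1.] F [ 0.3  0.2 -0.9] w 0.6
[[555.7   9.  135.8 248.  173. ]
 [553.2  18.4 136.3 252.  174. ]
 [550.   19.  137.  253.  173. ]
 [554.3   8.1 137.4 248.  172. ]
 [557.2   4.5 138.  246.  172. ]
 [539.9  20.6 138.2 256.  170. ]]
```

View pics/sc4.png

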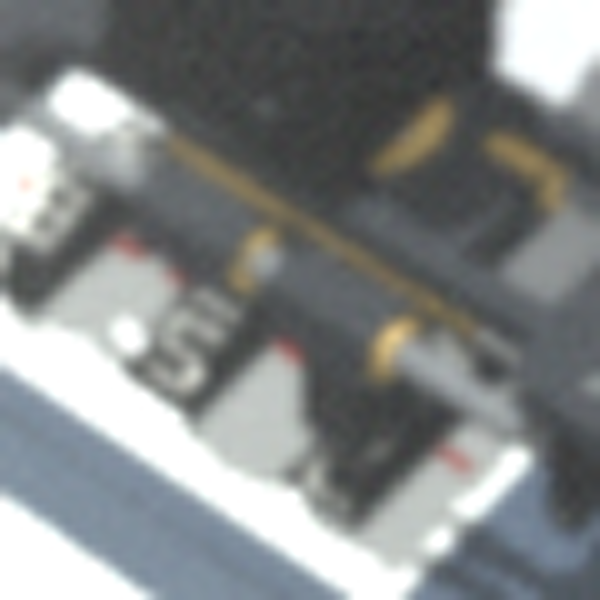

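Call:
apply_moves([
  [-1, 0, 0, 1, 0],
  [-1, 0, 0, 2, 0],
  [-1, 0, 0, 3, 0],
  [-1, 0, 0, 4, 0],
  [-1, 0, 0, 4.5, 0],
  [-1, 0, 0, 5, 0],
  [-1, 0, 0, 5, 0],
  [-1, 0, 0, 5, 0],
])

```text
t: 5.73
eef_pos: [548.6, 9.8, 103.0]
orientation: [0.144, 3.138, 0.0]
wrist_force: [0.8, 0.1, -0.0]
width: 0.4
```

```bash
python3 fz.py 5
```

```text
t 5.73 pos [548.6   9.8 103. ] yang 84.74 zax [ 0.  0. -1.] F [ 0.8  0.1 -0. ] w 0.4
[[557.5   4.6 134.5 246.  173. ]
 [559.4  17.  134.5 250.  176. ]
 [538.8  22.7 134.6 257.  171. ]
 [536.6  21.2 134.9 257.  170. ]
 [540.4  20.9 135.1 256.  171. ]
 [558.9  19.4 135.8 251.  176. ]]
```

Call:
apply_moves([
  [-1, 0, 0, 0.5, 0],
  [-1, 0, 0, 1, 0],
  [-1, 0, 0, 1.5, 0],
  [-1, 0, 0, 2, 0],
  [-1, 0, 0, 2.5, 0],
  [-1, 0, 0, 3, 0],
  [-1, 0, 0, 3, 0],
  [-1, 0, 0, 3, 0],
])

```text
t: 6.45
eef_pos: [550.7, 9.7, 101.7]
orientation: [0.144, 3.134, 0.001]
wrist_force: [1.4, -0.4, 6.7]
width: 0.4
```

```bash
python3 fz.py 6
```

```text
t 6.45 pos [550.7   9.7 101.7] yang 84.73 zax [ 0.005  0.    -1.   ] F [ 1.4 -0.4  6.7] w 0.4
[[560.3  20.3 134.2 251.  177. ]
 [540.7  21.1 135.6 256.  171. ]
 [559.   19.5 135.9 251.  176. ]
 [558.2  10.6 136.  248.  174. ]
 [552.   20.3 136.3 253.  174. ]
 [560.5  17.7 136.4 250.  176. ]]
```

View pics/sc6.png

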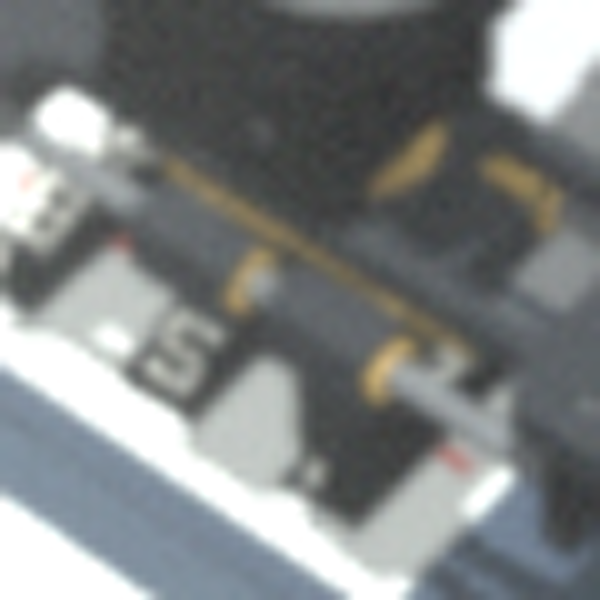

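Call:
apply_moves([
  [-1, 0, 0, 1, 0],
  [-1, 1, 0, 2, 0],
  [-1, 6, 0, 2.2, 0],
  [-1, 11, 0, 2.4, 0],
  [-1, 16, 0, 2.4, 0],
  [-1, 21, 0, 2.3, 0],
  [-1, 26, 0, 2, 0],
  [-1, 26, 0, 2, 0],
])

```text
t: 7.17
eef_pos: [526.1, 12.1, 102.2]
orientation: [0.144, 3.13, 0.003]
wrist_force: [-2.4, -1.0, 19.0]
width: 0.5
```

```bash
python3 fz.py 7
```

```text
t 7.17 pos [526.1  12.1 102.2] yang 84.72 zax [ 0.008  0.002 -1.   ] F [-2.4 -1.  19. ] w 0.5
[[536.6  21.2 134.9 257.  170. ]
 [533.1  21.7 135.2 258.  169. ]
 [535.9  18.  135.6 256.  169. ]
 [529.9  22.4 135.9 259.  168. ]
 [535.2  14.8 136.3 255.  168. ]
 [534.1  11.2 136.3 254.  167. ]]
```

View pics/sc7.png

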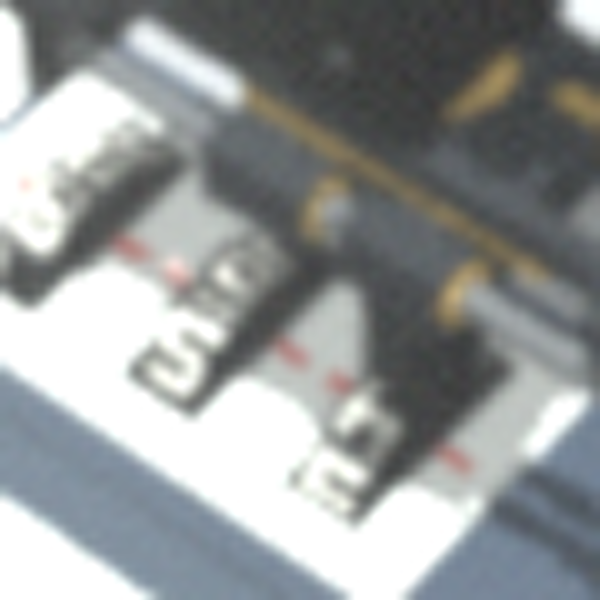

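Call:
apply_moves([
  [-1, 0, 0, -3, 0],
  [-1, 0, 0, -8, 0],
  [-1, -1, 0, -14, 0],
  [-1, 7, 0, -20, 0],
  [-1, 15, 0, -25, 0],
  [-1, 22, 0, -30, 0],
  [-1, 30, 0, -30, 0],
  [-1, 30, 0, -30, 0],
])

```text
t: 7.88
eef_pos: [491.3, 15.3, 128.0]
orientation: [-0.143, -3.138, -0.002]
wrist_force: [-0.0, 0.6, -0.2]
width: 0.6
```

```bash
cat > lk.py <<'E'
from h import *
import sys
st(); t=sys.argv[1]; p=look(t,("scene",))["scene"]
a=cv2.resize(p[128:192,205:275],None,fx=9,fy=9,interpolation=cv2.INTER_CUBIC)
u=cv2.imread(f"pics/un{t}.png")
cv2.imwrite(f"pics/sc{t}.png",a)
E
python3 lk.py 8
```

```text
t 7.88 pos [491.3  15.3 128. ] yang 84.77 zax [-0.001  0.001 -1.   ] F [-0.   0.6 -0.2] w 0.6
```

View pics/sc8.png

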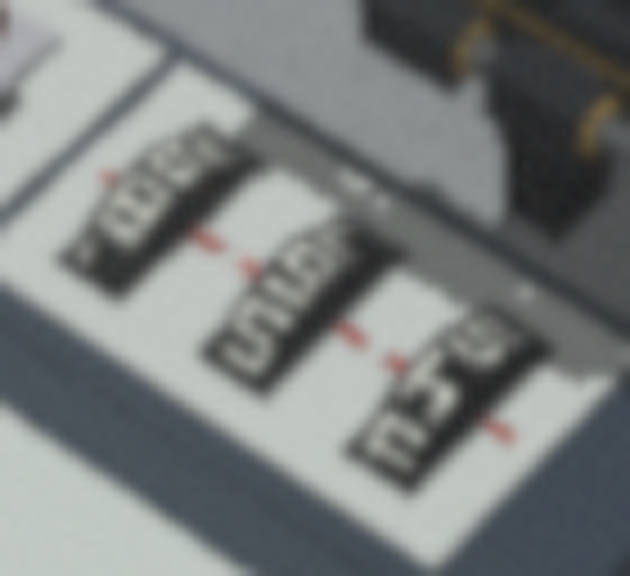

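View pics/un8.png

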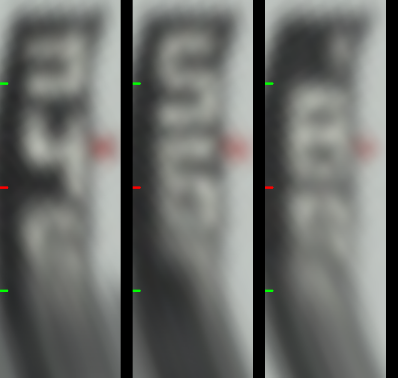

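```bash
python3 - <<'E'
from h import *
p=look(9)
np.set_printoptions(linewidth=200)
a=cv2.resize(p["top"][195:230,250:310],None,fx=12,fy=12,interpolation=cv2.INTER_CUBIC)
cv2.imwrite("pics/tc9.png",a)
E
```

```text
(no output)
```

View pics/un9.png

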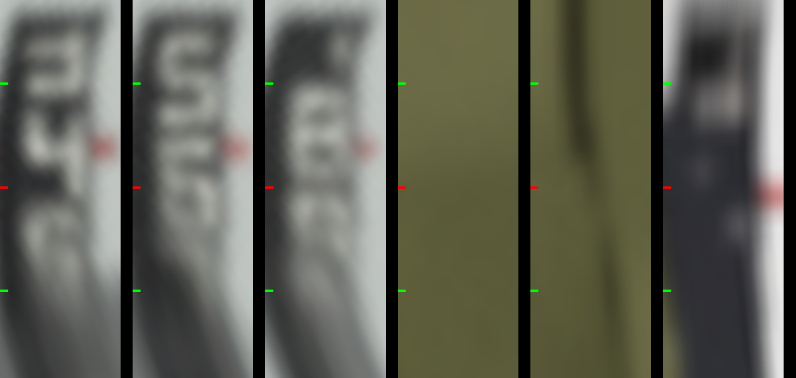

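View pics/tc9.png

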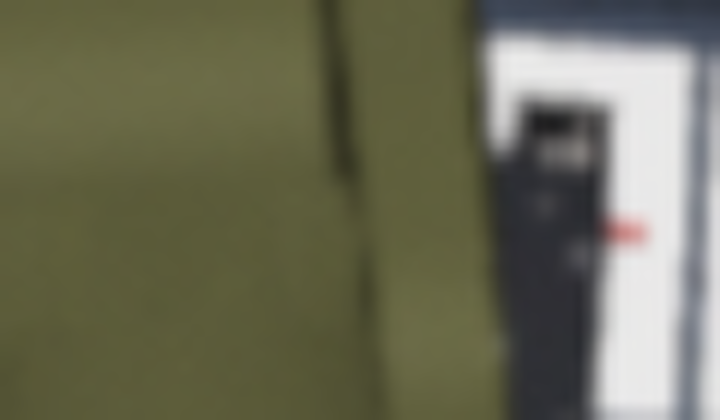

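```bash
python3 - <<'E'
from h import *
fs=[]
for i in range(4):
    p,d=r.grab_frame("scene"); fs.append(p.astype(float))
ps=[np.load(f"pics/scene{t}.npz")['p'].astype(float) for t in("8","9")]+fs
m=np.mean(ps,0)[:,:,::-1]; np.save("pics/mean9.npy",m)
old=np.mean([np.load(f"pics/scene{t}.npz")['p'].astype(float) for t in("0","1")],0)[:,:,::-1]
def strips(m):
    a=(531.8,527.3,523,10.6,-39.1,-89.2)
    im=unwrap("scene",m.astype(np.float32),[(a[i]+1,a[i+3]+4,130) for i in range(3)])
    im=im[:,:,1]
    im=np.clip((im-50)/130*255,0,255).astype(np.uint8)
    b=cv2.GaussianBlur(im,(0,0),10); return cv2.addWeighted(im,2.0,b,-1.0,0)
o=np.hstack([strips(old),strips(m)])
cv2.imwrite("pics/str9.png",cv2.resize(o,None,fx=.6,fy=1.2))
E
```

```text
(no output)
```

View pics/str9.png

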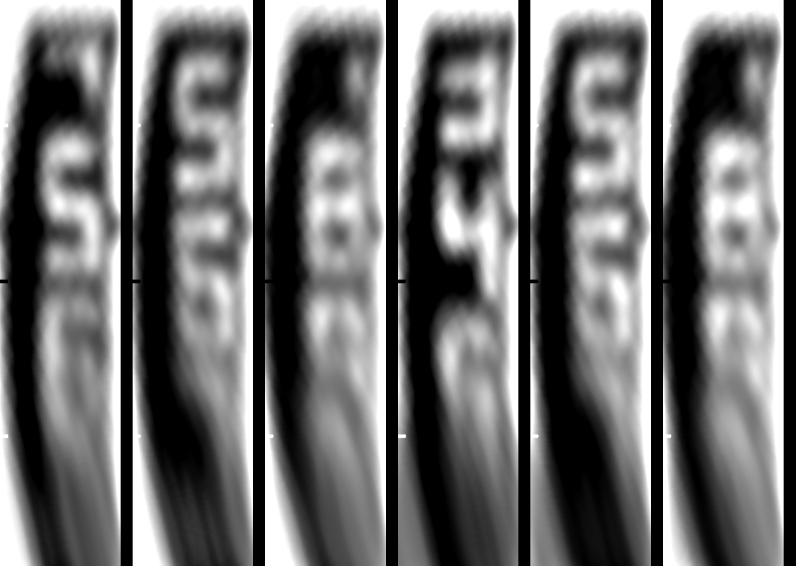

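```bash
python3 - <<'E'
from h import *
st(); print(tomove((524.4+16*BX[0],-90+16*BX[1],107)))
E
```

```text
t 8.23 pos [492.9  14.9 127.8] yang 84.73 zax [-0. -0. -1.] F [-0.1  0.7 -0.2] w 0.3
[ -57.  -101.5   20.8]
```

Call:
apply_moves([
  [-1, -9, -16, -3, 0],
  [-1, -19, -34, -3, 0],
  [-1, -28, -51, -3, 0],
  [-1, -38, -68, -3, 0],
  [-1, -48, -85, 0, 0],
  [-1, -57, -101, 8, 0],
  [-1, -57, -101, 16, 0],
  [-1, -57, -101, 20, 0],
])

```text
t: 8.9
eef_pos: [539.7, -91.8, 106.6]
orientation: [-0.148, -3.136, 0.001]
wrist_force: [-0.4, 1.2, 0.1]
width: 0.3
```

Call:
apply_moves([
  [-1, 0, 0, 2, 0],
  [-1, 0, 0, 4, 0],
  [-1, 0, 0, 5, 0],
  [-1, 0, 0, 6, 0],
  [-1, 0, 0, 6.5, 0],
  [-1, 0, 0, 7, 0],
  [-1, 0, 0, 7, 0],
  [-1, 0, 0, 7, 0],
])

```text
t: 9.57
eef_pos: [541.2, -90.0, 101.8]
orientation: [0.143, 3.136, 0.002]
wrist_force: [0.1, 2.2, 5.4]
width: 0.4
```

```bash
python3 lk.py 10; python3 -c "
from h import *
print(tomove((524.4+16*BX[0],-90+16*BX[1],100)))"
```

```text
t 9.57 pos [541.2 -90.  101.8] yang 84.78 zax [ 0.002  0.001 -1.   ] F [0.1 2.2 5.4] w 0.4
[ 0.8 -1.5  1.8]
```

View pics/sc10.png

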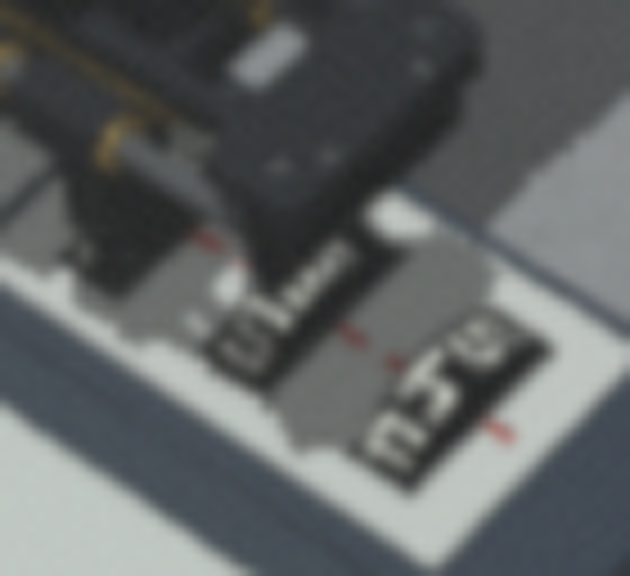

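Call:
apply_moves([
  [-1, 0, 0, 1.5, 0],
  [-1, 2, 0, 2, 0],
  [-1, 7, 0, 2, 0],
  [-1, 13, 0, 2, 0],
  [-1, 19, 0, 2, 0],
  [-1, 25, 0, 2, 0],
  [-1, 31, 0, 2.5, 0],
  [-1, 33, 0, 2.5, 0],
])

```text
t: 10.28
eef_pos: [509.1, -87.8, 101.2]
orientation: [0.144, 3.134, 0.002]
wrist_force: [-5.6, 1.5, 12.9]
width: 0.7
```

```bash
python3 lk.py 11
```

```text
t 10.28 pos [509.1 -87.8 101.2] yang 84.75 zax [ 0.004  0.001 -1.   ] F [-5.6  1.5 12.9] w 0.7
```

Call:
apply_moves([
  [-1, 0, 0, 0, 0],
  [-1, 0, 0, -4, 0],
  [-1, 0, 0, -10, 0],
  [-1, 5, 0, -16, 0],
  [-1, 12, 0, -22, 0],
  [-1, 20, 0, -28, 0],
  [-1, 28, 0, -28, 0],
  [-1, 28, 0, -28, 0],
])

```text
t: 11.0
eef_pos: [478.3, -85.3, 126.5]
orientation: [-0.144, -3.138, -0.001]
wrist_force: [1.2, -0.5, -0.1]
width: 0.5
```

```bash
cat > strp.py <<'E'
from h import *
import sys
def strips(m):
    a=(531.8,527.3,523,10.6,-39.1,-89.2)
    im=unwrap("scene",m.astype(np.float32),[(a[i]+1,a[i+3]+4,130) for i in range(3)])[:,:,1]
    im=np.clip((im-50)/130*255,0,255).astype(np.uint8)
    b=cv2.GaussianBlur(im,(0,0),10); return cv2.addWeighted(im,2.0,b,-1.0,0)
if __name__=="__main__":
    t=sys.argv[1]; st(); p=look(t,("scene",),strip=False)["scene"]
    s=cv2.resize(strips(p),None,fx=.6,fy=1.2)
    a=cv2.resize(p[128:192,205:275,1],None,fx=5.5,fy=5.5,interpolation=cv2.INTER_CUBIC)
    a=np.vstack([a,np.zeros((max(0,s.shape[0]-a.shape[0]),a.shape[1]),np.uint8)])[:s.shape[0]]
    o=np.hstack([s,a])
    cv2.imwrite(f"pics/v{t}.png",o)
E
python3 strp.py 12
```

```text
t 11.0 pos [478.3 -85.3 126.5] yang 84.73 zax [-0.     0.001 -1.   ] F [ 1.2 -0.5 -0.1] w 0.5
```

View pics/v12.png

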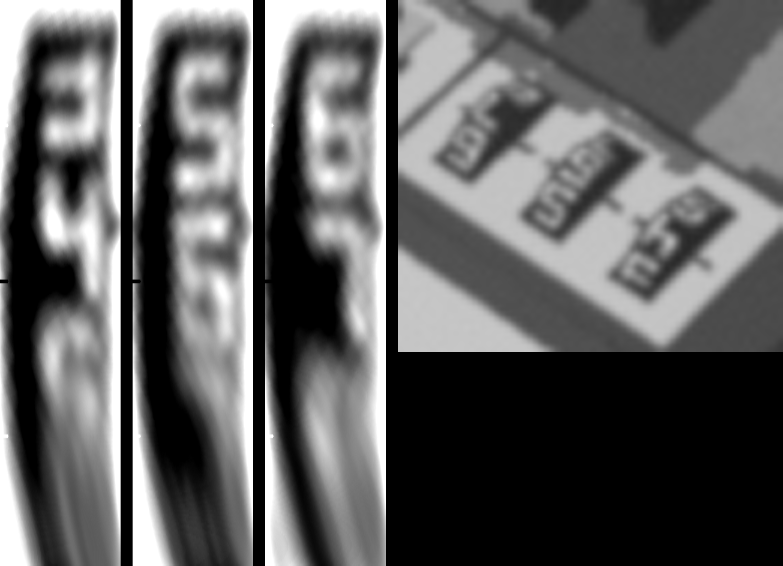

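```bash
python3 - <<'E'
from h import *
st(); print(tomove((533.4+4*BX[0],10.8+4*BX[1],107)))
E
```

```text
t 11.05 pos [478.9 -85.1 126.4] yang 84.75 zax [ 0.     0.001 -1.   ] F [-0.1 -1.2  0.3] w 0.6
[-49.5 100.5  19.5]
```

Call:
apply_moves([
  [-1, -8, 17, -3, 0],
  [-1, -16, 34, -3, 0],
  [-1, -24, 51, -3, 0],
  [-1, -32, 68, -3, 0],
  [-1, -40, 85, 0, 0],
  [-1, -48, 100, 8, 0],
  [-1, -48, 100, 15, 0],
  [-1, -48, 100, 19, 0],
])

```text
t: 11.72
eef_pos: [536.3, 11.6, 105.8]
orientation: [-0.139, -3.136, 0.002]
wrist_force: [0.2, -0.1, 0.2]
width: 0.3
```

Call:
apply_moves([
  [-1, 0, 0, 2, 0],
  [-1, 0, 0, 4, 0],
  [-1, 0, 0, 5.5, 0],
  [-1, 0, 0, 7, 0],
  [-1, 0, 0, 7.5, 0],
  [-1, 0, 0, 7.5, 0],
  [-1, 0, 0, 7.5, 0],
  [-1, 0, 0, 7.5, 0],
])

```text
t: 12.38
eef_pos: [538.0, 8.9, 102.6]
orientation: [0.147, 3.134, 0.002]
wrist_force: [-2.3, -1.1, 10.4]
width: 0.2
```

```bash
python3 - <<'E'
from h import *
st()
E
```

```text
t 12.38 pos [538.    8.9 102.6] yang 84.65 zax [ 0.004  0.001 -1.   ] F [-2.3 -1.1 10.4] w 0.2
```

Call:
apply_moves([
  [-1, 0, 0, 1, 0],
  [-1, 2, 0, 1, 0],
  [-1, 4, 0, 1, 0],
  [-1, 6, 0, 1, 0],
  [-1, 7, 0, 1, 0],
  [-1, 7, 0, 1, 0],
  [-1, 7, 0, 1, 0],
  [-1, 7, 0, 1, 0],
])

```text
t: 13.05
eef_pos: [532.3, 9.5, 102.5]
orientation: [0.147, 3.132, 0.002]
wrist_force: [-0.9, -1.0, 12.2]
width: 0.4
```

```bash
python3 - <<'E'
from h import *
st()
E
```

```text
t 13.05 pos [532.3   9.5 102.5] yang 84.64 zax [ 0.006  0.001 -1.   ] F [-0.9 -1.  12.2] w 0.4
```

Call:
apply_moves([
  [-1, 0, 0, -2, 0],
  [-1, 0, 0, -6, 0],
  [-1, 0, 0, -12, 0],
  [-1, 7, 0, -18, 0],
  [-1, 15, 0, -24, 0],
  [-1, 24, 0, -28, 0],
  [-1, 33, 0, -28, 0],
  [-1, 38, 0, -28, 0],
])

```text
t: 13.72
eef_pos: [490.4, 14.2, 127.1]
orientation: [-0.144, -3.138, -0.001]
wrist_force: [0.5, -0.0, -1.2]
width: 0.8
```

```bash
python3 strp.py 13; python3 - <<'E'
from h import *
print(tomove((528.8+18*BX[0],-39.9+18*BX[1],107)))
E
```

```text
t 13.72 pos [490.4  14.2 127.1] yang 84.75 zax [-0.     0.001 -1.   ] F [ 0.5 -0.  -1.2] w 0.8
[-61.9 -50.5  19.7]
```

View pics/v13.png

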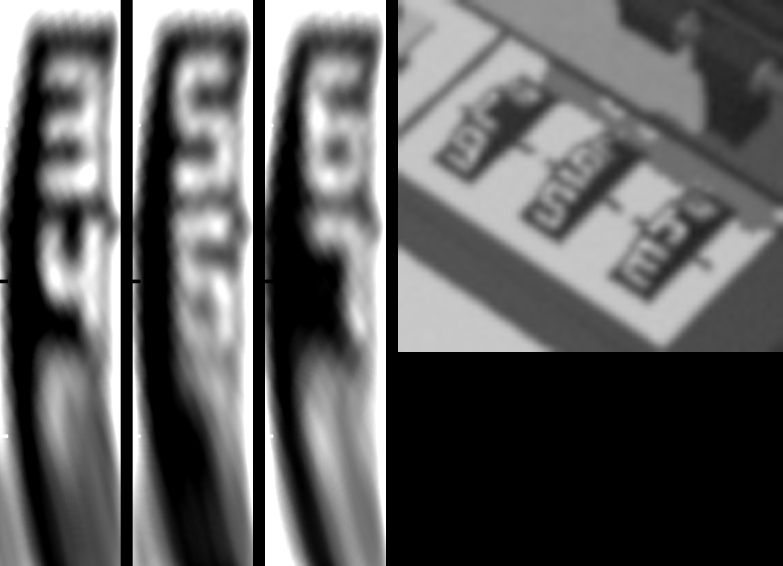

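Call:
apply_moves([
  [-1, -10, -8, -3, 0],
  [-1, -20, -16, -3, 0],
  [-1, -30, -25, -3, 0],
  [-1, -40, -34, -2, 0],
  [-1, -50, -42, 4, 0],
  [-1, -60, -50, 12, 0],
  [-1, -61, -50, 19, 0],
  [-1, -61, -50, 20, 0],
])

```text
t: 14.43
eef_pos: [546.7, -41.6, 105.2]
orientation: [-0.146, -3.135, 0.001]
wrist_force: [-0.1, -0.4, 0.5]
width: 0.7
```

Call:
apply_moves([
  [-1, 0, 0, 2, 0],
  [-1, 0, 0, 4, 0],
  [-1, 0, 0, 5.5, 0],
  [-1, 0, 0, 7, 0],
  [-1, 0, 0, 8, 0],
  [-1, 0, 0, 8.5, 0],
  [-1, 0, 0, 8.5, 0],
  [-1, 0, 0, 8.5, 0],
])

```text
t: 15.1
eef_pos: [549.5, -40.7, 100.6]
orientation: [0.143, 3.134, 0.002]
wrist_force: [-0.9, -0.6, 7.3]
width: 0.6
```

```bash
python3 - <<'E'
from h import *
st(); print(tomove((528.8+18*BX[0],-39.9+18*BX[1],100)))
E
```

```text
t 15.1 pos [549.5 -40.7 100.6] yang 84.78 zax [ 0.004  0.001 -1.   ] F [-0.9 -0.6  7.3] w 0.6
[ 2.7 -1.1  0.6]
```

Call:
apply_moves([
  [-1, 0, 0, 1.5, 0],
  [-1, 4, 0, 1.5, 0],
  [-1, 10, 0, 1, 0],
  [-1, 16, 0, 0.5, 0],
  [-1, 22, 0, 0.5, 0],
  [-1, 28, 0, 0.5, 0],
  [-1, 34, 0, 1, 0],
  [-1, 37, 0, 1.5, 0],
])

```text
t: 15.77
eef_pos: [513.9, -37.5, 101.1]
orientation: [0.143, 3.131, 0.004]
wrist_force: [-1.4, 0.1, 17.6]
width: 0.3
```

```bash
python3 - <<'E'
from h import *
st()
E
```

```text
t 15.77 pos [513.9 -37.5 101.1] yang 84.76 zax [ 0.007  0.002 -1.   ] F [-1.4  0.1 17.6] w 0.3
```

Call:
apply_moves([
  [-1, 0, 0, 1.5, 0],
  [-1, 0, 0, -3, 0],
  [-1, 0, 0, -9, 0],
  [-1, 5, 0, -15, 0],
  [-1, 12, 0, -21, 0],
  [-1, 20, 0, -26, 0],
  [-1, 26, 0, -26, 0],
  [-1, 26, 0, -26, 0],
])

```text
t: 16.43
eef_pos: [483.7, -35.2, 122.9]
orientation: [-0.144, -3.138, -0.002]
wrist_force: [0.2, 0.0, 0.3]
width: 0.7
```

```bash
python3 strp.py 14; python3 - <<'E'
from h import *
print(tomove((528.8+18*BX[0],-39.9+18*BX[1],107)))
E
```

```text
t 16.43 pos [483.7 -35.2 122.9] yang 84.76 zax [-0.001  0.001 -1.   ] F [0.2 0.  0.3] w 0.7
[-62.7  -0.6  15.8]
```

View pics/v14.png

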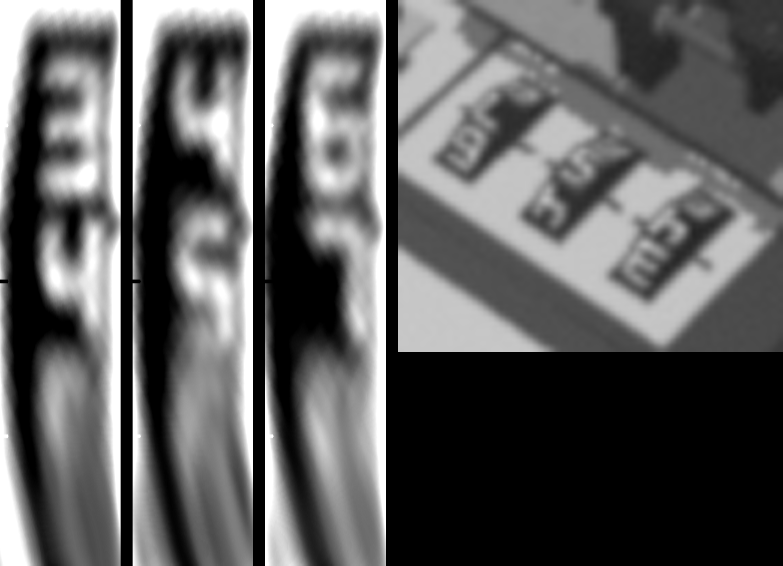

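Call:
apply_moves([
  [-1, -10, 0, -1, 0],
  [-1, -22, 0, -1, 0],
  [-1, -34, 0, -1, 0],
  [-1, -46, 0, 2, 0],
  [-1, -58, 0, 8, 0],
  [-1, -62, 0, 16, 0],
  [-1, -62, 0, 20, 0],
  [-1, -62, 0, 22, 0],
])

```text
t: 17.15
eef_pos: [547.7, -41.5, 101.1]
orientation: [0.144, 3.137, -0.001]
wrist_force: [0.5, -0.6, 9.4]
width: 0.5
```

Call:
apply_moves([
  [-1, 0, 0, 1.5, 0],
  [-1, 0, 0, 3, 0],
  [-1, 0, 0, 4, 0],
  [-1, 0, 0, 5, 0],
  [-1, 8, 0, 5, 0],
  [-1, 16, 0, 4.5, 0],
  [-1, 24, 0, 4.5, 0],
  [-1, 32, 0, 4.5, 0],
])

```text
t: 17.82
eef_pos: [521.3, -38.6, 102.4]
orientation: [0.144, 3.123, 0.003]
wrist_force: [8.1, -0.5, 18.3]
width: 0.2
```

```bash
python3 - <<'E'
from h import *
st()
E
```

```text
t 17.82 pos [521.3 -38.6 102.4] yang 84.72 zax [ 0.015  0.001 -1.   ] F [ 8.1 -0.5 18.3] w 0.2
```

Call:
apply_moves([
  [-1, 6, 0, 0, 0],
  [-1, 10, 0, 0.5, 0],
  [-1, 10, 0, 0.5, 0],
  [-1, 10, 0, -5, 0],
  [-1, 12, 0, -13, 0],
  [-1, 20, 0, -21, 0],
  [-1, 30, 0, -26, 0],
  [-1, 34, 0, -26, 0],
])

```text
t: 18.48
eef_pos: [480.6, -35.2, 123.4]
orientation: [0.144, 3.137, 0.001]
wrist_force: [-0.3, -0.3, 0.0]
width: 0.5
```

```bash
python3 strp.py 15; python3 - <<'E'
from h import *
print(tomove((528.8+18*BX[0],-39.9+18*BX[1],107)))
E
```

```text
t 18.48 pos [480.6 -35.2 123.4] yang 84.73 zax [ 0.001  0.001 -1.   ] F [-0.3 -0.3  0. ] w 0.5
[-67.   -0.4  15.8]
```

View pics/v15.png

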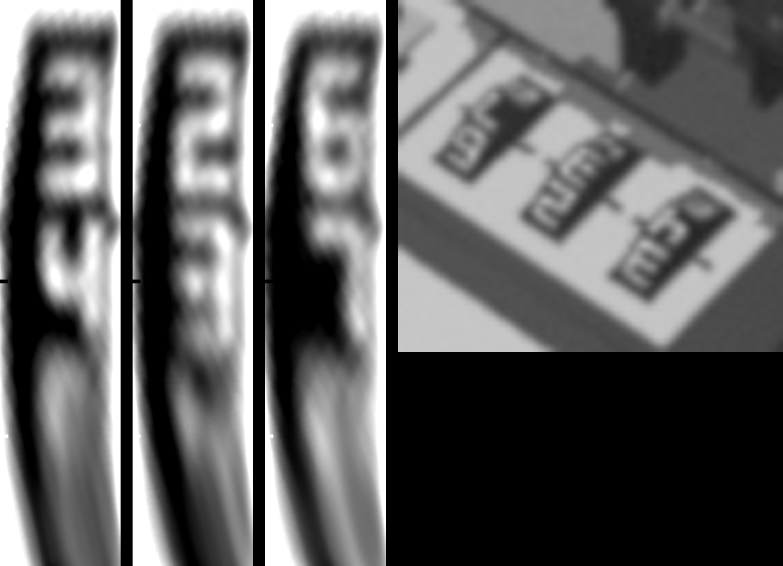

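Call:
apply_moves([
  [-1, -12, 0, -1, 0],
  [-1, -24, 0, -1, 0],
  [-1, -36, 0, -1, 0],
  [-1, -48, 0, 2, 0],
  [-1, -60, 0, 8, 0],
  [-1, -66, 0, 16, 0],
  [-1, -66, 0, 20, 0],
  [-1, -66, 0, 22, 0],
])

```text
t: 19.2
eef_pos: [548.2, -41.4, 100.9]
orientation: [0.144, 3.136, -0.001]
wrist_force: [1.8, 0.2, 11.5]
width: 0.5
```

Call:
apply_moves([
  [-1, 0, 0, 1.5, 0],
  [-1, 0, 0, 3, 0],
  [-1, 0, 0, 4, 0],
  [-1, 0, 0, 5, 0],
  [-1, 8, 0, 5, 0],
  [-1, 16, 0, 4.5, 0],
  [-1, 24, 0, 4.5, 0],
  [-1, 32, 0, 4.5, 0],
])

```text
t: 19.87
eef_pos: [522.1, -38.7, 102.4]
orientation: [0.144, 3.122, 0.003]
wrist_force: [9.0, -1.4, 19.6]
width: 0.4
```

Call:
apply_moves([
  [-1, 6, 0, 0, 0],
  [-1, 10, 0, 0.5, 0],
  [-1, 10, 0, 0.5, 0],
  [-1, 10, 0, -5, 0],
  [-1, 12, 0, -13, 0],
  [-1, 20, 0, -21, 0],
  [-1, 30, 0, -26, 0],
  [-1, 34, 0, -26, 0],
])

```text
t: 20.53
eef_pos: [480.9, -35.2, 123.0]
orientation: [0.144, 3.137, 0.001]
wrist_force: [0.5, -0.0, 0.3]
width: 0.6
```

```bash
python3 strp.py 16
```

```text
t 20.53 pos [480.9 -35.2 123. ] yang 84.74 zax [ 0.001  0.001 -1.   ] F [ 0.5 -0.   0.3] w 0.6
```

View pics/v16.png

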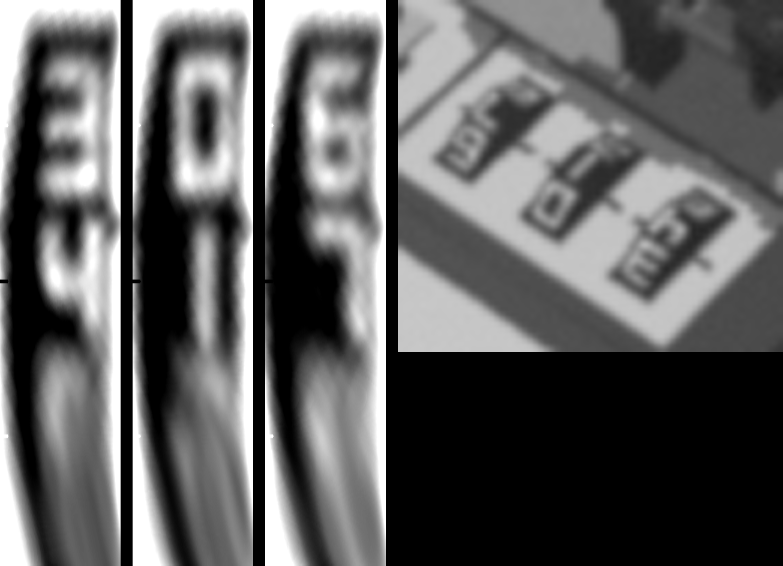

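```bash
python3 - <<'E'
from h import *
st(); print(tomove((519.3,-137,99)))
E
```

```text
t 20.58 pos [480.2 -35.  122.4] yang 84.74 zax [ 0.     0.001 -1.   ] F [-0.2  0.   0.1] w 0.3
[-48.2 -98.   23.3]
```

Call:
apply_moves([
  [-1, -8, -16, -6, 0],
  [-1, -16, -33, -6, 0],
  [-1, -24, -49, -6, 0],
  [-1, -32, -66, -6, 0],
  [-1, -40, -83, -6, 0],
  [-1, -48, -98, -6, 0],
  [-1, -48, -98, -6, 0],
  [-1, -48, -98, -6, 0],
])

```text
t: 21.25
eef_pos: [519.7, -137.8, 127.5]
orientation: [-0.147, -3.137, 0.001]
wrist_force: [-0.1, 0.3, -0.7]
width: 0.5
```

Call:
apply_moves([
  [-1, 0, 0, 5, 0],
  [-1, 0, 0, 10, 0],
  [-1, 0, 0, 15, 0],
  [-1, 0, 0, 20, 0],
  [-1, 0, 0, 24, 0],
  [-1, 0, 0, 27, 0],
  [-1, 0, 0, 28, 0],
  [-1, 0, 0, 28, 0],
])

```text
t: 21.92
eef_pos: [519.8, -137.1, 99.6]
orientation: [-0.144, -3.138, -0.0]
wrist_force: [-0.2, 0.4, 0.1]
width: 0.7
```

```bash
python3 - <<'E'
from h import *
st(); p=look(17,("scene",),strip=False)["scene"]
cv2.imwrite("pics/k17.png",cv2.resize(np.clip(p[100:180,165:265].astype(float)*1.5,0,255).astype(np.uint8),None,fx=7,fy=7,interpolation=cv2.INTER_CUBIC))
E
```

```text
t 21.92 pos [ 519.8 -137.1   99.6] yang 84.74 zax [-0.  0. -1.] F [-0.2  0.4  0.1] w 0.7
```

View pics/k17.png

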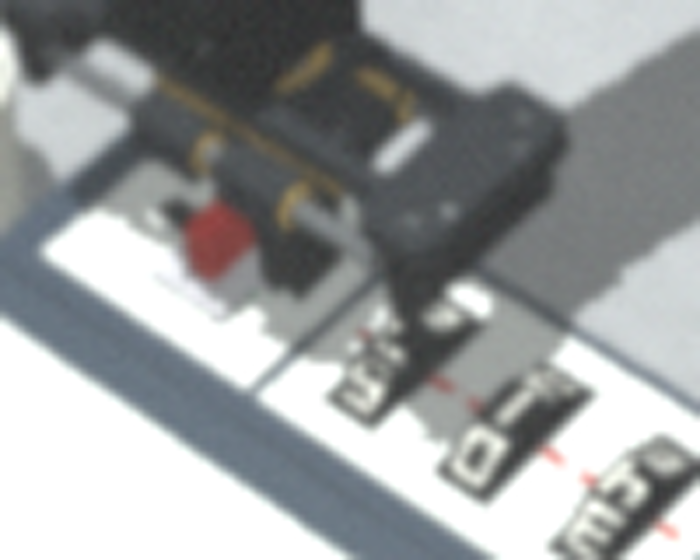

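Call:
apply_moves([
  [-1, 0, -3, 0, 0],
  [-1, 0, -6, 0, 0],
  [-1, 0, -9, 0, 0],
  [-1, 0, -12, 0, 0],
  [-1, 0, -15, 0, 0],
  [-1, 0, -17, 0, 0],
  [-1, 0, -18, 0, 0],
  [-1, 0, -18, 0, 0],
])

```text
t: 22.63
eef_pos: [518.4, -154.7, 100.1]
orientation: [-0.144, -3.138, -0.001]
wrist_force: [-0.8, 1.7, 1.6]
width: 0.5
```

```bash
python3 - <<'E'
from h import *
st()
E
```

```text
t 22.63 pos [ 518.4 -154.7  100.1] yang 84.75 zax [ 0.     0.001 -1.   ] F [-0.8  1.7  1.6] w 0.5
```

Call:
apply_moves([
  [-1, 0, -2, 0, 0],
  [-1, 0, -4, 0, 0],
  [-1, 0, -6, 0, 0],
  [-1, 0, -8, 0, 0],
  [-1, 0, -10, 0, 0],
  [-1, 0, -11, 0, 0],
  [-1, 0, -11, 0, 0],
  [-1, 0, -11, 0, 0],
])

```text
t: 23.3
eef_pos: [517.4, -165.6, 100.0]
orientation: [0.144, 3.138, 0.001]
wrist_force: [0.7, 4.0, 2.6]
width: 0.3
```

```bash
python3 - <<'E'
from h import *
st(); p=look(18,("scene",),strip=False)["scene"]
cv2.imwrite("pics/k18.png",cv2.resize(p[60:260,90:330],None,fx=3,fy=3,interpolation=cv2.INTER_CUBIC))
E
```

```text
t 23.3 pos [ 517.4 -165.6  100. ] yang 84.76 zax [ 0.     0.001 -1.   ] F [0.7 4.  2.6] w 0.3
```

View pics/k18.png

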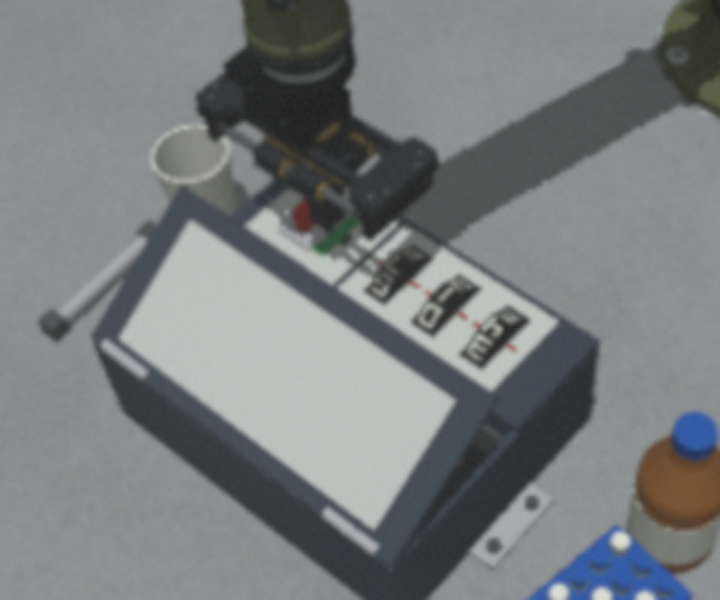

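Call:
apply_moves([
  [-1, 0, -1, 0, 0],
  [-1, 0, -2, 0, 0],
  [-1, 0, -3, 0, 0],
  [-1, 0, -3, 0, 0],
  [-1, 0, -3, 0, 0],
  [-1, 0, -3, 0, 0],
  [-1, 0, -3, 0, 0],
  [-1, 0, -3, 0, 0],
])

```text
t: 24.02
eef_pos: [517.4, -165.5, 100.0]
orientation: [-0.141, -3.138, -0.007]
wrist_force: [0.2, 9.4, 4.6]
width: 0.4
```

```bash
python3 - <<'E'
from h import *
st()
E
```

```text
t 24.02 pos [ 517.4 -165.5  100. ] yang 84.86 zax [-0.     0.004 -1.   ] F [0.2 9.4 4.6] w 0.4
```

The knob has stopped: position is unchanged while the force rose to 9.4 N. I'll back off to the left, then go up and away.

Call:
apply_moves([
  [-1, 0, 4, 0, 0],
  [-1, 0, 8, 0, 0],
  [-1, 0, 11, 0, 0],
  [-1, 0, 12, -4, 0],
  [-1, 4, 12, -12, 0],
  [-1, 12, 12, -24, 0],
  [-1, 24, 12, -36, 0],
  [-1, 36, 12, -48, 0],
])

```text
t: 24.68
eef_pos: [481.6, -154.8, 149.0]
orientation: [0.146, 3.138, -0.002]
wrist_force: [-0.1, 0.7, 1.4]
width: 0.5
```

Call:
apply_moves([
  [-1, 6, 0, -10, 0],
  [-1, 10, 0, -20, 0],
  [-1, 14, 0, -30, 0],
  [-1, 16, 0, -40, 0],
  [-1, 16, 0, -50, 0],
  [-1, 16, 0, -60, 0],
  [-1, 16, 0, -60, 0],
  [-1, 16, 0, -60, 0],
])

```text
t: 25.35
eef_pos: [466.9, -152.4, 208.4]
orientation: [0.144, 3.137, -0.0]
wrist_force: [-0.8, 0.3, -0.6]
width: -0.0
```

```bash
python3 strp.py 19; python3 - <<'E'
from h import *
p=cv2.imread("pics/scene19.png")
cv2.imwrite("pics/k19.png",cv2.resize(p[60:260,90:340],None,fx=3,fy=3,interpolation=cv2.INTER_CUBIC))
d=np.load("pics/scene19.npz")['d']; K=[]
rgb=p[:,:,::-1].astype(int)
m=(rgb[:,:,0]>110)&(rgb[:,:,1]<75)&(rgb[:,:,2]<75)
for v,u in zip(*np.nonzero(m)):
    if 170<u<230 and 100<v<150:
        o,dd=ray("scene",u,v); K.append(o+dd*d[v,u])
K=np.array(K); 
if len(K): print("red pts",len(K),K.mean(0).round(1))
p0=np.load("pics/scene0.npz"); rgb=p0['p'].astype(int); m=(rgb[:,:,0]>110)&(rgb[:,:,1]<75)&(rgb[:,:,2]<75); K=[]
for v,u in zip(*np.nonzero(m)):
    if 170<u<230 and 100<v<150:
        o,dd=ray("scene",u,v); K.append(o+dd*p0['d'][v,u])
print("before",len(K),np.mean(K,0).round(1))
# lid angle: points of white lid panel
P=[]
for v in range(120,220):
    for u in range(110,260):
        o,dd=ray("scene",u,v); q=o+dd*d[v,u]
        if 150<q[2]<300 and 560<q[0]<720 and -190<q[1]<110: P.append(q)
P=np.array(P); c=P.mean(0); n=np.linalg.svd(P-c)[2][2]; print("lid normal",n.round(3),"angle",np.arccos(abs(n[2])).round(3),len(P))
E
```

```text
t 25.35 pos [ 466.9 -152.4  208.4] yang 84.75 zax [ 0.001 -0.    -1.   ] F [-0.8  0.3 -0.6] w -0.0
red pts 40 [ 520.  -176.   144.1]
before 45 [ 533.7 -152.7  162.9]
lid normal [-0.914  0.091 -0.395] angle 1.165 3625
```

View pics/k19.png

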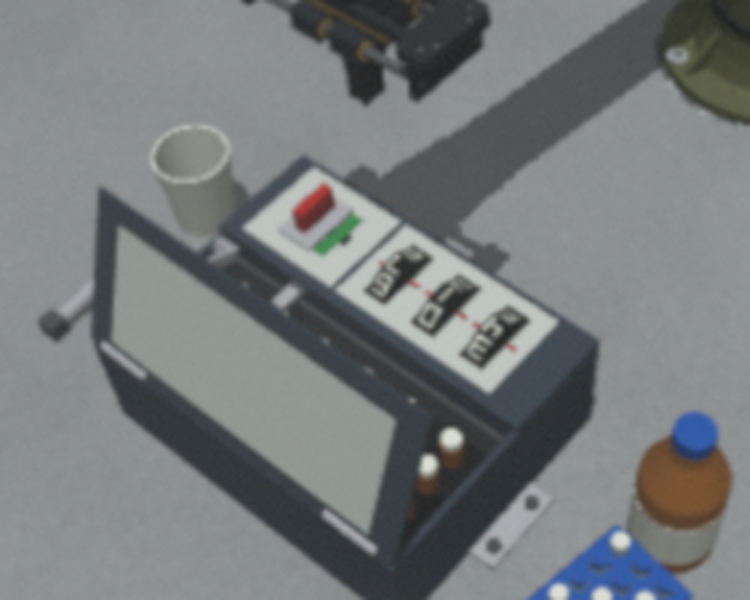

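View pics/v19.png

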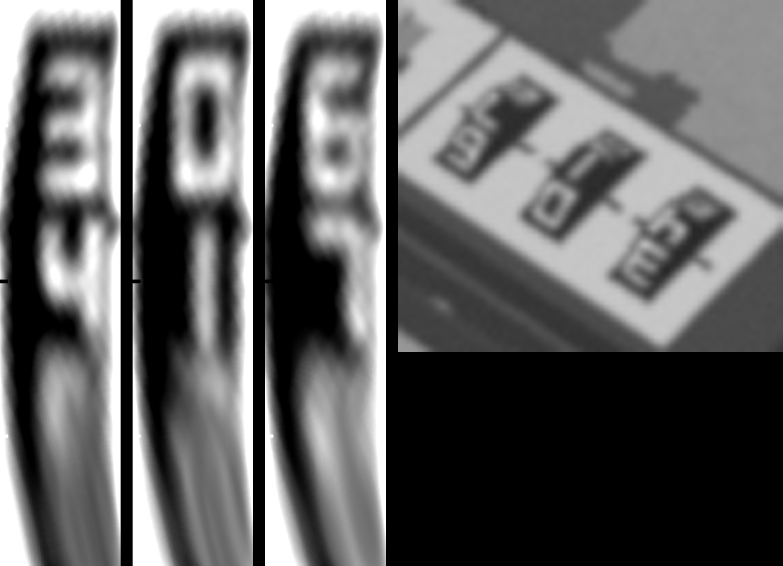

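```bash
python3 - <<'E'
from h import *
look(20,strip=False)
def kn(t):
    a=np.load(f"pics/scene{t}.npz"); rgb=a['p'].astype(int); d=a['d']; K=[]
    m=(rgb[:,:,0]>110)&(rgb[:,:,1]<75)&(rgb[:,:,2]<75)
    for v,u in zip(*np.nonzero(m)):
        if 170<u<230 and 100<v<150 and d[v,u]>0:
            o,dd=ray("scene",u,v); K.append(o+dd*d[v,u])
    return np.median(K,0)
k0,k1,k2=kn(0),kn(19),kn(20); print("bolt travel",-(k1-k0)@BY,-(k2-k0)@BY)
for t in("19","20"):
    d=np.load(f"pics/scene{t}.npz")['d']; P=[]
    for v in range(120,220):
        for u in range(110,260):
            o,dd=ray("scene",u,v); q=o+dd*d[v,u]
            if 160<q[2]<230 and 560<q[0]<720 and -190<q[1]<110: P.append(q)
    P=np.array(P); c=P.mean(0); n=np.linalg.svd(P-c)[2][2]; print("lid",np.arccos(abs(n[2])).round(3))
a=np.load("pics/top0.npz")['p'].astype(int); b=np.load("pics/top20.npz")['p'].astype(int)
for n,s in(("bottle",np.s_[190:225,180:215]),("rack",np.s_[155:205,185:226]),("beaker",np.s_[205:242,362:400]),("column",np.s_[160:212,368:390])): print(n,np.abs(a[s]-b[s]).mean().round(1))
print(r.hand_in()); st()
E
```

```text
bolt travel 12.61907952344966 13.244697553219002
lid 1.153
lid 1.159
bottle 19.8
rack 22.8
beaker 51.2
column 43.2
the job is handed in; nothing more can be done
None
the job is handed in; nothing more can be done
```

View pics/top20.png

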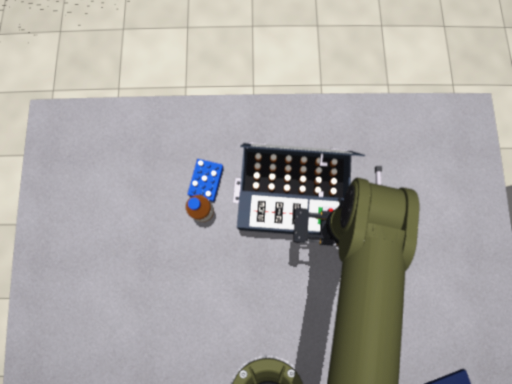

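View pics/scene20.png

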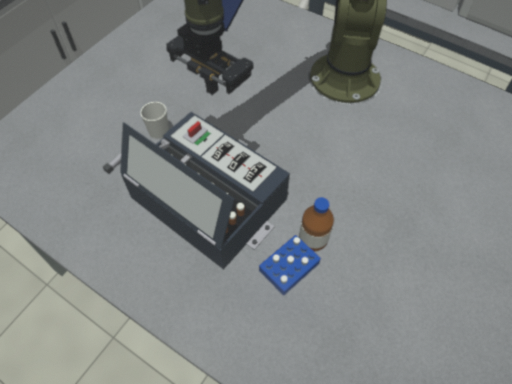

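The strongbox is unlocked and handed in at about 25 s. I dragged the wheels to 4 1 7 with the closed fingertips, pushed the red knob right to its stop, waited for the lid to rise and drew the arm clear.

**Last checks before hand-in:**
- **Wheels:** 4, 1 and 7 stood at the index marks, within about 3° (2 mm) by my estimate from the unwrapped scene picture. They were already on the code before I touched the bolt.
- **Bolt:** two depth readings gave a travel of 12.6 and 13.2 mm, and the knob had stopped against the finger at 9.4 N.
- **Lid:** plane fits to the lid in two pictures gave 1.153 and 1.159 rad, which agree to 0.006 rad. That is a little under the nominal 1.2, but above the 1.0 needed.
- **Force:** the highest wrist force I read was about 21 N. It was only read at the end of each call.

**Checks that failed or disagreed:**
- **Fingertip height:** the fingertips were about 27 mm higher than the reported TCP height, so I set the pressing height by contact force and depth.
- **Left and right wheels:** the left wheel was half a step off a numeral at the start, and so was the right one. After its first drag the left wheel stopped about 10° short, and I nudged it in.
- **Middle wheel:** one stroke turned it a single step where I expected nearly two.
- **Bystanders:** my image-difference check in the top view was inconclusive. The bottle and rack regions differed without any visible movement, and the arm and raised lid covered the beaker and column. By eye, the scene view shows the bottle, rack and beaker where they were at the start. The raised lid hides part of the column, but its visible end has not moved. I never came near any of them.

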